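Set the crate divider and load the spare parts

TASK

In the parts attic, make room in the long grey crate and fill it: swing the clamp lever open, slide the divider along until it stands at the white pointer on the rear rim, and close the lever fully again. Then put every spare part lying on the bench (brake drum, flywheel, finned cylinder head, kick-start crank, wheel hub: whichever are there) into the enlarged bay to the right of the divider as the robot sees it, with the divider still clamped at the pointer at the end. Leave the tin, jar, tools, carton and the bearing blocks in the other compartment where they are.

Things in the scene. Friction and masses are not known exactly. Their poses are not given: they have to be found in the camera images.
- crate: long low grey open crate, fixed: outside 222 (x) x 492 (y) x 55 high, walls and floor 6 thick; inside x -105..105, y -240..240. Origin: centre of its underside on the bench; x points away from the robot across its short side, y along it to the robot's left. Bay to fill: inside, on the -y side of the divider. The +y part holds two bearing blocks (about 50 from the left end wall) that stay
- divider (a joint): position (m) of the sliding aluminium divider along crate y, from the crate's middle; range -0.12 to 0.15, starts between -0.10 and -0.04. Drags with about 3 N when unclamped and stays where left; clamped, it holds against some 30 N
- divider_grip (a point): centre of the divider's black grip, a block 70 (crate x) x 14 (crate y) x 36 high over the middle of the divider; this point 80 above the bench, block top 98. Axes as the crate's. The divider plate is 8 thick; its top strap (30 wide, top 62 high) runs over both long rims, with a thin black index line at its rear end, in the mid-plane
- lever (a joint): angle (rad) of the clamp lever about its upright pivot: 0 = clamped, lying along crate +y; grows anticlockwise from above to its stop at 1.3, pointing to the robot (crate -x). Grips below about 0.35, fully closed below 0.2, open above 0.8. About 2.5 N at the knob, 3 to 4 N at the end of closing; let go, it springs back to about 0.1 and stays
- lever_knob (a point): middle of the upright black knob at the lever's end: knob diameter 22, exposed from 72 to 106 above the bench, this point 88 high, 68 from the pivot axis. The lever arm below it is 14 wide, its top 72 above the bench
- lever_pivot (a point): the lever's pivot axis at 88 above the bench; it rides on the divider's front end, 136 towards crate -x from the crate's long centre line. (pivot and knob both move with the divider)
- mark_point (a point): top, 80 above the bench, of the upright white pointer (6 wide) clipped outside the crate's rear (+x) rim, on the line across the crate where the divider's mid-plane (index line, grip centre) must stand. Axes as the crate's. Its place along the rim, crate y 60 to 120 mm, varies
- drum_mid (a point): brake drum: open steel cup, mouth up, outer diameter 84, height 40, wall 7, bottom 7 thick, about 0.45 kg. Point: on its axis, half-way up (20). Lift it by its wall, one finger inside
- flywheel_mid (a point): flywheel: dark steel disc, diameter 76, 14 thick, with a boss of diameter 32 standing up from it to 42 overall, about 0.5 kg. Point: on its axis, 21 above its underside. Lift it by the boss
- head_mid (a point): finned aluminium cylinder head, block 80 (its x) x 54 (its y) x 46 high, about 0.35 kg. Point: its centre, 23 up
- crank_mid (a point): kick-start crank: steel bar along its x, 18 wide, 24 high, with a round boss (diameter 32) at the -x end and a rubber cross pedal 46 long at the +x end, 131 over all, about 0.3 kg. Point: middle of the bar, 12 up
- hub_mid (a point): wheel hub: aluminium spool standing on end, flanges of diameter 54 (the upper one 18 thick), waist 36, 50 high, about 0.3 kg. Point: centre, 25 up
- block_a: dark steel bearing block 60 x 45 x 38 in the crate's left compartment; leave alone. Origin: underside
- block_b: a second such block beside it; leave alone
- tin: low steel tin, diameter 44, 34 high, among the parts; leave alone. Origin: underside
- spanner: spanner 160 long, lying along its x, origin near its middle, up to 36 wide; leave alone
- jar: amber jar, diameter 60, 62 high; leave alone. Origin: underside
- driver: screwdriver 180 long, along its x, origin near its middle, handle about 30 thick; leave alone
- carton: cardboard box 70 x 90 x 50; leave alone. Origin: underside
Mind the look-alikes: they are no part of the job. What is shaped like the part that bears flywheel_mid but turquoise or yellow is not meant.

How it is judged (in metres and radians):
On the way, in this order (a step that is already met when the one before it is completed fails the run):
1. the clamp lever is swung open (value of joint lever above 0.8 rad), for 0.1 s.
2. the divider stands at the pointer (within 6 mm) with the lever open (y of divider_grip in the frame of mark_point between -0.006 and 0.006 m and value of joint lever above 0.6 rad), for 0.2 s.
3. the lever is closed with the divider at the pointer, before any part is loaded (y of divider_grip in the frame of mark_point between -0.006 and 0.006 m and value of joint lever below 0.2 rad and not (x of drum_mid in the frame of crate between -0.108 and 0.108 m and y of drum_mid in the frame of crate between -0.243 and 0.243 m and z of drum_mid in the frame of crate below 0.085 m) and not (x of flywheel_mid in the frame of crate between -0.108 and 0.108 m and y of flywheel_mid in the frame of crate between -0.243 and 0.243 m and z of flywheel_mid in the frame of crate below 0.085 m) and not (x of head_mid in the frame of crate between -0.108 and 0.108 m and y of head_mid in the frame of crate between -0.243 and 0.243 m and z of head_mid in the frame of crate below 0.085 m) and not (x of crank_mid in the frame of crate between -0.108 and 0.108 m and y of crank_mid in the frame of crate between -0.243 and 0.243 m and z of crank_mid in the frame of crate below 0.085 m) and not (x of hub_mid in the frame of crate between -0.108 and 0.108 m and y of hub_mid in the frame of crate between -0.243 and 0.243 m and z of hub_mid in the frame of crate below 0.085 m)), for 0.2 s.
At the end, for the whole second after the job is handed in: every part present rests in the bay right (crate -y) of the divider: centre inside the inner walls, on the bay side of the divider, at most 85 mm above the bench; divider within 6 mm of the pointer along the crate; lever below 0.2 rad; bystanders within 40 mm of their start (y of divider_grip in the frame of mark_point between -0.006 and 0.006 m and value of joint lever below 0.2 rad and x of drum_mid in the frame of crate between -0.105 and 0.105 m and y of each of drum_mid, flywheel_mid, head_mid, crank_mid, hub_mid in the frame of crate above -0.24 m and y of each of drum_mid, flywheel_mid, head_mid, crank_mid, hub_mid in the frame of divider_grip below -0.004 m and z of drum_mid in the frame of crate between 0 and 0.085 m and x of flywheel_mid in the frame of crate between -0.105 and 0.105 m and z of flywheel_mid in the frame of crate between 0 and 0.085 m and x of head_mid in the frame of crate between -0.105 and 0.105 m and z of head_mid in the frame of crate between 0 and 0.085 m and x of crank_mid in the frame of crate between -0.105 and 0.105 m and z of crank_mid in the frame of crate between 0 and 0.085 m and x of hub_mid in the frame of crate between -0.105 and 0.105 m and z of hub_mid in the frame of crate between 0 and 0.085 m and linear speed of each of drum, flywheel, head, crank, hub below 0.03 m/s); the robot touches nothing.
It fails at once if a bystander (bearing block, tin, spanner, jar, screwdriver or carton) is shifted by more than 40 mm (distance of any of block_a, block_b, tin, spanner, jar, driver, carton from where it was at the start of the episode above 0.04 m).
Of drum, flywheel, head, crank, hub only 3 to 5 are there at a start; the rules pass over those that are not, and their reading is None.
At some moment in a run one of drum, flywheel, head, crank, hub may be knocked a few centimetres aside while the robot is not near it.
Once in a run the grip may slacken for a moment while it holds something.
It also fails if it takes over 210 s, if anything falls off the work surface, if the arm or the gripper's body presses on something with over 40 N, if the wrist force passes 120 N, or if a joint passes its speed limit or range.

ROBOT

A 6-joint arm with a two-finger parallel gripper is mounted at the origin on the work surface. World frame = base frame: x ahead of the robot, y to its left, z up, the work surface at z = 0. Lengths are in mm, angles in degrees, forces in N, time in s.
With the tool pointing down it reaches from about 325 to 750 mm from the base axis. Payload 7.6 kg.
Tool frame: the origin (TCP) lies at the very end of the fingers, on their centre line; the grasp point (between the pads) lies 19 mm behind it; y points along the fingers, x is the direction in which the jaws open and shut, and the axes are right-handed (so a half turn about y gives the same grasp; the last joint's range is limited). The gripper opens to 85 mm and grips with 20 to 120 N. Pads are 22 mm wide; open, the fingers measure 114 mm over their backs; the gripper's body (76 mm by 85 mm) begins 54 mm behind the grasp point. The pads swing forward as they close: fully open they stand 13 mm farther back than shut.
Start: joints at [-78.341, 2.991, 80.254, -0, 96.75, -4.028], TCP at [141.98, -505.458, 231.323] pointing down, gripper open.
Joint ranges: [-166.34, 166.34], [-52.06, 124.39], [6.96, 135.62], [-60.46, 240.46], [14.63, 156.25], [-167.68, 167.68]. Speed limits (degrees/s): [147.25, 147.25, 172.46, 180, 180, 180].

INTERFACE

Orientations are given as [roll, pitch, yaw] about the fixed x, y, z axes, in that order (R = Rz(yaw) Ry(pitch) Rx(roll)).
In Python, from cell import sensors, snapshot, camera_info, arm gives the robot as it stands.
- The arm moves only by the tool apply_moves, never from a script. Its argument "deltas" is a list that holds one entry, the list of rows, each a list of 5 numbers: the shift along the tool's x, y, z in units of 25 mm (1.0 is 25 mm), then the turn about the tool's y in units of 6 degrees (1.0 is 6 degrees), then the finger opening in mm, from 0 to 85.4. A call has exactly 5 rows; each row is the pose to reach, as a shift and turn from the pose commanded when the call began, along the tool's axes at that moment; what a row does not reach only later rows make up. A row lasts 1/8 s, in which the tool goes at most 62.5 mm and 10.7 degrees, less where a joint would pass 70% of its speed; a pose out of reach is approached as far as the arm can. A call with a gripper value outside its range is refused whole. The fingers move at their own pace and stop on an object; "force" is the grip in N (left out, the last holds). Time passes only in rows, so rows that repeat a pose let the fingers close, or fill a call up. It gives the time, the measured TCP pose, the force and the opening at its end, in the units of the state.
- sensors.get_obs(): the state, without advancing time (a new reading comes with each control period).
- snapshot(name): name is "scene" or "top"; returns the picture (400x640x3 uint8, red, green, blue); there is no depth.
- camera_info(name): a dict with "fov_y" (degrees; the focal length in pixels is half the picture's height over the tangent of half this angle, whatever the lens; pixels are square), "cx", "cy" (the principal point, pixels), "extrinsics" (4x4, takes a point from camera to world coordinates). Camera axes: x right, y up, looking along -z (the intrinsics and any distortion apply to the point x, -y, -z); pixel columns grow to the right and rows downward; lengths in mm; the calibration is good to about 2 mm. A picture is of the moment at which its call begins. camera_info takes no time and is no camera call.
- arm.hand_in(): hands the job in, once; it reports no verdict.
The state is a dict: "t": time; "q": joint angles; "joint_velocities": joint speeds; "joint_efforts": joint torques, N m; "eef_pos": TCP position; "orientation": TCP orientation; "wrist_force": force on the tool from outside, world axes, zero at the start; "ft_torque": the same for the moment, N m; "grip_width": finger opening in mm.
Only numpy, scipy, OpenCV 4.12 (cv2) and the standard library are available. Lean on these libraries where they do the work, as an engineer would, in place of code of your own. Each camera call takes 0.05 s, during which the arm holds its last target.

## Working session

There is one attempt and no reset: what is moved stays moved. The work goes in short steps, Python scripts to look and compute and a tool call to move; the robot and the scene stay as the last step left them, time stands still between calls to the robot, and variables do not carry over. Pictures are saved under pics/ and viewed, and the job is handed in when it is done.

Besides the shell and the picture viewer there is one more tool, called as name([rows], argument=value, ...), one row to a line, values as JSON. apply_moves: Moves the arm, as the interface text tells. Its arguments: {"type":"object","properties":{"deltas":{"type":"array"},"force":{"type":"number"}},"required":["deltas"]}

```bash
ls; mkdir -p pics; python3 - <<'E'
from cell import sensors, snapshot, camera_info, arm
import cv2,json
for n in("scene","top"):
    im=snapshot(n); cv2.imwrite(f"pics/{n}0.png",im[:,:,::-1]); c=camera_info(n); print(n,c)
print(sensors.get_obs())
E
```

```text
pics
scene {'fov_y': 55.59106836426341, 'cx': 318.07415887486576, 'cy': 201.876281197365, 'extrinsics': array([[ 2.12115162e-01, -7.46202199e-01,  6.31022533e-01,
         1.12789723e+03],
       [ 9.77139706e-01,  1.52484954e-01, -1.48142949e-01,
        -1.54331079e+02],
       [ 1.43231525e-02,  6.48020538e-01,  7.61488168e-01,
         8.35552700e+02],
       [ 0.00000000e+00,  0.00000000e+00,  0.00000000e+00,
         1.00000000e+00]])}
top {'fov_y': 48.72118966854515, 'cx': 314.43430920034274, 'cy': 200.0723834529387, 'extrinsics': array([[ 1.42985818e-02,  9.87969418e-01, -1.53986945e-01,
         2.96184797e+02],
       [-9.99858242e-01,  1.27580960e-02, -1.09875944e-02,
        -1.28881954e+01],
       [-8.89082706e-03,  1.54122223e-01,  9.88011788e-01,
         1.31807392e+03],
       [ 0.00000000e+00,  0.00000000e+00,  0.00000000e+00,
         1.00000000e+00]])}
{'t': 0.1, 'q': array([-7.83403786e+01,  3.02332783e+00,  8.03067785e+01, -6.64275609e-04,
        9.67511976e+01, -4.02763416e+00]), 'joint_velocities': array([-0.05144288, -0.02163883, -0.08395616,  0.07201493,  0.03317652,
        0.07572906]), 'joint_efforts': array([ 1.10686065e-03, -3.82580423e+01, -3.60987353e+01, -6.22968241e-05,
        4.76599642e-03, -4.52543176e-06]), 'eef_pos': array([ 141.91844316, -505.16918339,  230.56296891]), 'orientation': array([-8.99949476e+01,  8.11494773e-02, -7.43128185e+01]), 'wrist_force': array([-0.6000066 , -0.58670396, -0.13980272]), 'ft_torque': array([-0.01729465,  0.01735738, -0.04248825]), 'grip_width': 85.5847686312485}
```

View pics/scene0.png

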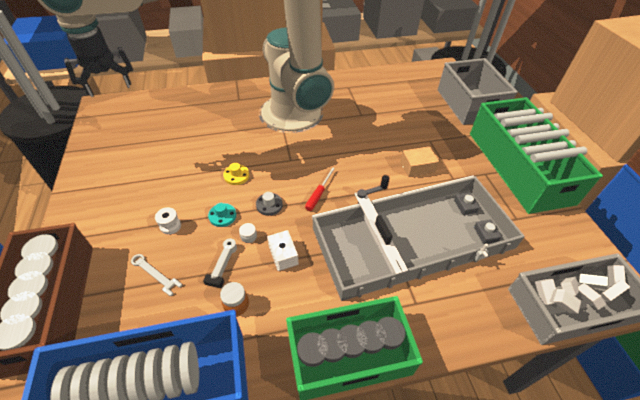

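View pics/top0.png

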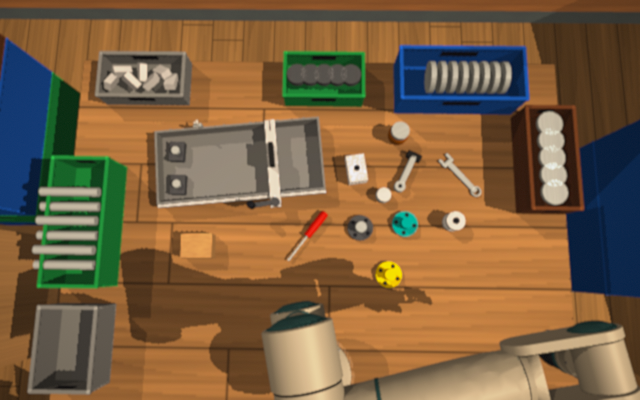

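```bash
python3 - <<'E'
import cv2
t=cv2.imread("pics/top0.png"); s=cv2.imread("pics/scene0.png")
cv2.imwrite("pics/topA.png",cv2.resize(t[100:300,140:340],None,fx=3,fy=3,interpolation=cv2.INTER_CUBIC))
cv2.imwrite("pics/topB.png",cv2.resize(t[100:300,290:500],None,fx=3,fy=3,interpolation=cv2.INTER_CUBIC))
cv2.imwrite("pics/scB.png",cv2.resize(s[150:320,120:320],None,fx=3.5,fy=3.5,interpolation=cv2.INTER_CUBIC))
cv2.imwrite("pics/scA.png",cv2.resize(s[140:300,310:530],None,fx=3.5,fy=3.5,interpolation=cv2.INTER_CUBIC))
E
```

```text
(no output)
```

View pics/topA.png

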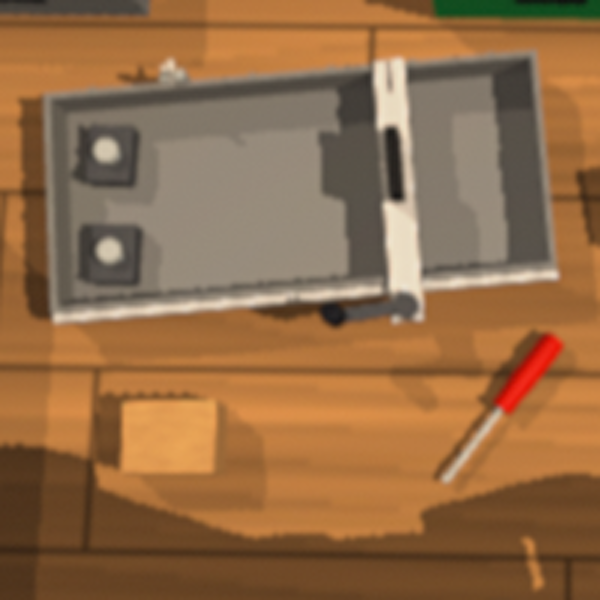

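View pics/topB.png

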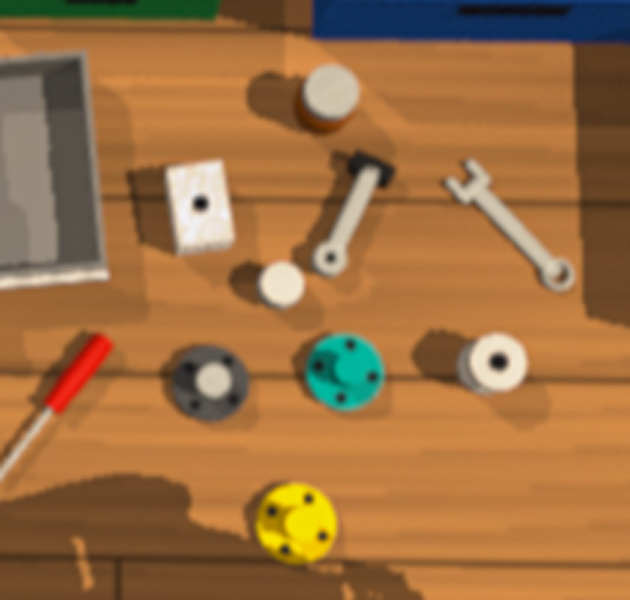

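View pics/scB.png

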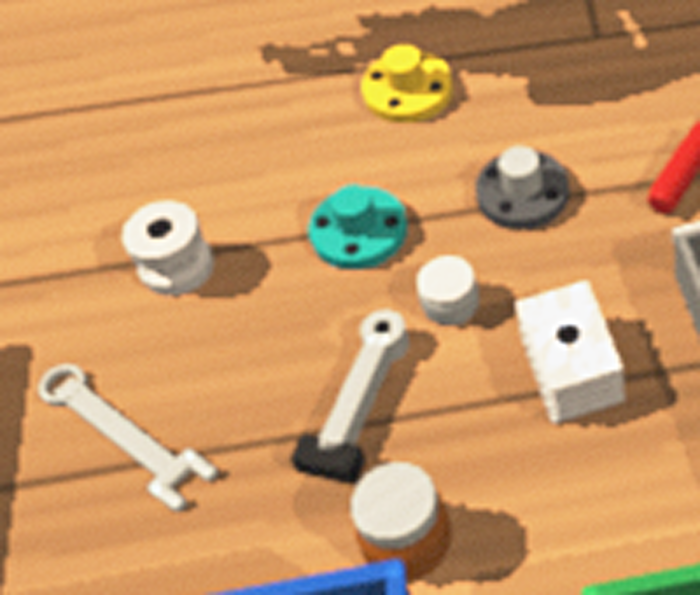

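View pics/scA.png

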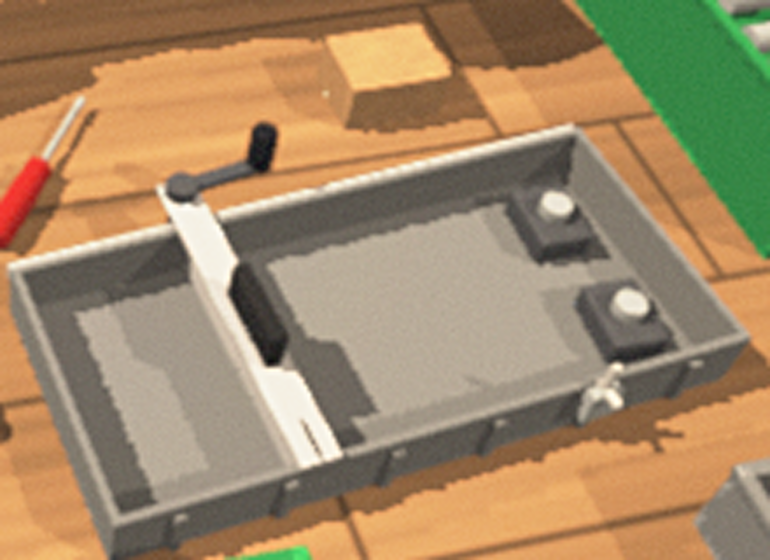

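```bash
cat > h.py <<'E'
import numpy as np, cv2
from cell import sensors, snapshot, camera_info, arm
def K(n):
    c=camera_info(n); f=200/np.tan(np.radians(c['fov_y']/2)); return f,c['cx'],c['cy'],np.array(c['extrinsics'])
def ray(n,u,v):
    f,cx,cy,E=K(n); d=E[:3,:3]@np.array([(u-cx)/f,-(v-cy)/f,-1]); return E[:3,3],d
def onz(n,u,v,z):
    o,d=ray(n,u,v); return o+d*(z-o[2])/d[2]
def proj(n,P):
    f,cx,cy,E=K(n); p=E[:3,:3].T@(np.array(P,float)-E[:3,3]); return np.array([cx+f*p[0]/-p[2],cy-f*p[1]/-p[2]])
def tri(a,b):
    o1,d1=ray("top",*a);o2,d2=ray("scene",*b)
    d1=d1/np.linalg.norm(d1);d2=d2/np.linalg.norm(d2)
    A=np.stack([d1,-d2],1);s=np.linalg.lstsq(A,o2-o1,rcond=None)[0]
    p,q=o1+s[0]*d1,o2+s[1]*d2
    return (p+q)/2,np.linalg.norm(p-q)
def toworld_tool():
    from scipy.spatial.transform import Rotation as R
    o=sensors.get_obs(); return o,R.from_euler('xyz',o['orientation'],degrees=True).as_matrix()
E
python3 - <<'E'
from h import *
np.set_printoptions(precision=1,suppress=True)
C=[(155.7,132.3),(318.3,118.3),(325.7,192.3),(158.3,206.7)]
S=[(744/3.5+310,340/3.5+140),(111/3.5+310,520/3.5+140),(12/3.5+310,267/3.5+140),(575/3.5+310,128/3.5+140)]
W=np.array([onz("top",*c,55) for c in C]); print(W)
print(np.array([onz("scene",*c,55) for c in S]))
for i in range(4): print(np.linalg.norm(W[i]-W[(i+1)%4]), np.degrees(np.arctan2(*(W[(i+1)%4]-W[i])[1::-1])))
for a,b in zip(C,S): print(tri(a,b))
o,R=toworld_tool(); print(R)
E
```

```text
[[691.  476.3  55. ]
 [739.8  -6.8  55. ]
 [516.3 -31.2  55. ]
 [467.8 453.1  55. ]]
[[698.9 479.2  55. ]
 [743.7  -4.7  55. ]
 [527.  -24.9  55. ]
 [477.6 460.   55. ]]
485.59525822796616 -84.23103437765305
224.8376429979079 -173.7782423057711
486.75656427152575 95.71989466798851
224.41458424654698 5.9261567439067635
(array([694.6, 481.7,  48. ]), np.float64(5.470601465576156))
(array([741.5,  -5.4,  51.1]), np.float64(2.9050341233428725))
(array([518.8, -27.3,  45.2]), np.float64(8.20992583236913))
(array([470.8, 460.7,  47.2]), np.float64(9.470548440049818))
[[ 0.3 -0.   1. ]
 [-1.   0.   0.3]
 [-0.  -1.   0. ]]
```

```bash
python3 - <<'E'
import cv2,numpy as np
t=cv2.imread("pics/top0.png"); s=cv2.imread("pics/scene0.png")
def g(im,pts,fn):
    o=[]
    for u,v in pts:
        u=int(u);v=int(v); c=cv2.resize(im[v-12:v+13,u-12:u+13],(300,300),interpolation=cv2.INTER_NEAREST)
        for k in range(0,25,5):
            cv2.putText(c,str(u-12+k),(k*12,10),0,.33,(0,0,255),1);cv2.putText(c,str(v-12+k),(0,k*12+10),0,.33,(255,0,0),1)
            c[k*12,::4]=(255,0,0);c[::4,k*12]=(0,0,255)
        o.append(c)
    cv2.imwrite(fn,np.vstack([np.hstack(o[:2]),np.hstack(o[2:])]))
g(t,[(155.7,132.3),(318.3,118.3),(158.3,206.7),(325.7,192.3)],"pics/ct.png")
g(s,[(522,237),(342,288),(314,216),(474,177)],"pics/cs.png")
E
```

```text
(no output)
```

View pics/ct.png

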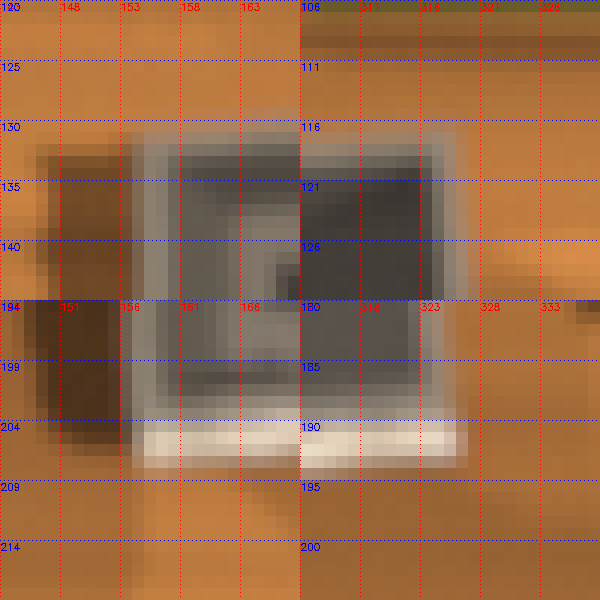

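View pics/cs.png

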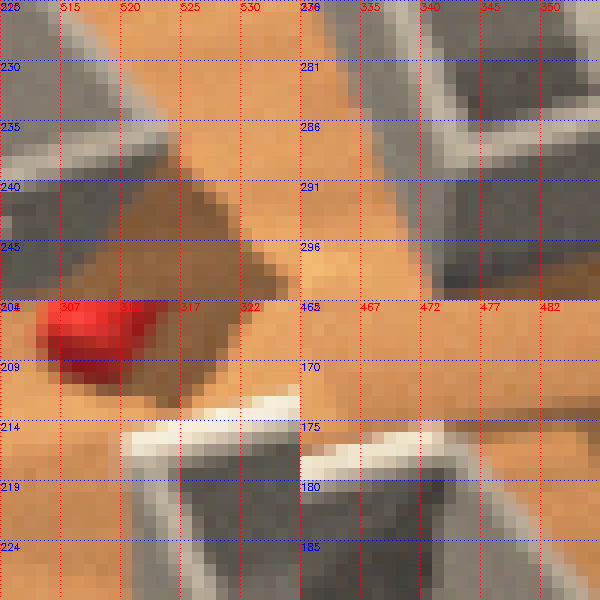

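```bash
cat > fit.py <<'E'
from h import *
from scipy.optimize import least_squares
T={'RL':(154,131),'RR':(319.75,117),'FR':(325.3,188.6),'FL':(157.3,203)}
T0={'FR':(326,194.2),'FL':(158,207.9)}
S={'RL':(524.5,236.7),'RR':(342.3,290.2),'FR':(312,215.3),'FL':(474,174.5)}
L={'RL':(111,246),'RR':(111,-246),'FR':(-111,-246),'FL':(-111,246)}
np.set_printoptions(precision=2,suppress=True)
def dproj(n,P,k,d):
    f,cx,cy,E=K(n); p=E[:3,:3].T@(np.array(P,float)-E[:3,3]-d); x,y=p[0]/-p[2],-p[1]/-p[2]
    r=x*x+y*y; return np.array([cx+f*x*(1+k*r),cy+f*y*(1+k*r)])
def res(p,hyp,reg=True):
    x,y,a,kt,ks=p[:5]; dt=p[5:8];ds=p[8:11]
    def W(k,z): 
        l=L[k];c,s=np.cos(a),np.sin(a); return [x+c*l[0]-s*l[1],y+s*l[0]+c*l[1],z]
    r=[]
    for k in T:
        if hyp==1 or k[0]=='R': r.append(dproj("top",W(k,55),kt,dt)-T[k])
    for k in T0: r.append(dproj("top",W(k,0 if hyp==1 else 55),kt,dt)-T0[k])
    for k in S: r.append(dproj("scene",W(k,55),ks,ds)-S[k])
    r=list(np.concatenate(r)); 
    return np.array(r+list(p[5:]/2))
if __name__=="__main__":
  for hyp in(1,2):
    s=least_squares(res,[605,220,np.radians(5.8)]+[0]*8,args=(hyp,))
    print(hyp,s.cost,s.x, np.degrees(s.x[2])); print(s.fun[:-6].reshape(-1,2).tolist())
E
python3 fit.py
```

```text
1 17.28807427501051 [609.84 226.5    0.1    0.05   0.02   0.39   0.94  -0.15  -0.39  -0.94
  -0.18] 5.757191432456021
[[-1.1089103938250844, -0.6044871330012143], [-1.0096403227565247, -0.38369388659693016], [0.12901276510871185, 1.1772225495510327], [-1.884403228954369, 1.4523810090783797], [-0.8564611692333983, -1.2035404438009039], [4.125023028864518, -0.8073862775534622], [-0.023799827270295282, -0.6379150276460734], [-1.0062746697980742, -0.7993502673743933], [-0.10315963206545575, 0.4067441076804812], [0.7023725033118922, 1.2817620788767385]]
2 12.459466291207349 [606.27 225.12   0.1    0.02   0.03   2.02   1.78   0.29  -2.02  -1.78
   0.82] 5.905924308525532
[[0.13751202169808607, 1.6367295558674186], [-0.4062966777433985, 1.2296499832307148], [0.25111635587666115, -2.849666217230009], [-1.251595657835793, -1.4435715022953843], [0.18629693215189036, -1.0400817978295436], [-1.2416332210471523, -1.013804614729736], [-0.4889883873657368, 0.3162466885652009], [0.3560736956197843, 0.8701002308526711]]
```

```bash
cat >> fit.py <<'E'
  import itertools
  for off in (0,-.5):
   for useSF in (0,1):
    def r3(p):
        x,y,a,kt,ks=p[:5]; dt=p[5:8];ds=p[8:11];r=[]
        c,s=np.cos(a),np.sin(a)
        for k in L:
            l=L[k];W=[x+c*l[0]-s*l[1],y+s*l[0]+c*l[1],55]
            r.append(dproj("top",W,kt,dt)-T[k]-off)
            if useSF or k[0]=='R': r.append(dproj("scene",W,ks,ds)-S[k]-off)
        return np.array(list(np.concatenate(r))+list(p[5:]/2))
    s=least_squares(r3,[605,220,np.radians(5.8)]+[0]*8); print(off,useSF,s.cost,s.x);print(s.fun[:-6].reshape(-1,2).tolist())
E
python3 fit.py|tail -8
```

```text
-0.01]
[[0.6821364677474548, -0.5279071241861288], [0.021367202961528164, -0.04871364190250915], [-1.0807604637138297, -0.8652264394336129], [-0.6210980545944267, 0.005684862052760309], [0.07034619998449898, 0.4246266718678271], [-0.4245016839259961, 0.6701272756353092]]
0 1 3.974879584753222 [611.06 226.39   0.1   -0.02   0.02  -0.27   0.9    0.17   0.27  -0.9
  -0.56]
[[0.5609356010594126, -0.3104810537031426], [0.0015143612872634549, -0.7194179055798884], [-1.0748876657075357, -0.9037659003149798], [-0.8289853467432522, -0.48943638693054936], [0.21807248412551417, 0.39236180559640843], [-0.13624707536769165, 0.6490116586485328], [-0.3784385564815125, 0.9523680707575863], [0.6050737349721089, 1.2387541416290446]]
-0.5 0 1.783431964001752 [612.3  227.25   0.1   -0.01  -0.    -0.38   0.55   0.11   0.38  -0.55
  -0.38]
[[0.6723256187841287, -0.5088630199880129], [-0.042204437751934165, 0.19801658790061083], [-0.8647994500855134, -0.6785774675746552], [-0.22270384870444104, 0.17016188047438163], [0.23003877988645627, 0.6345499280634499], [-0.4468613991300572, 0.78064385637893]]Tracebac
[... 695 characters left out ...]
elf.fun_wrapped(xp_copy(self.x))
             ~~~~~~~~~~~~~~~~^^^^^^^^^^^^^^^^^
    return np.atleast_1d(self.fun(x))
                         ~~~~~~~~^^^
    return self.f(x, *self.args, **self.kwargs)
           ~~~~~~^^^^^^^^^^^^^^^^^^^^^^^^^^^^^^
  File "fit.py", line 34, in r3
    r.append(dproj("top",W,kt,dt)-T[k]-off)
             ~~~~~^^^^^^^^^^^^^^^
  File "fit.py", line 9, in dproj
    f,cx,cy,E=K(n); p=E[:3,:3].T@(np.array(P,float)-E[:3,3]-d); x,y=p[0]/-p[2],-p[1]/-p[2]
              ~^^^
  File "h.py", line 4, in K
    c=camera_info(n); f=200/np.tan(np.radians(c['fov_y']/2)); return f,c['cx'],c['cy'],np.array(c['extrinsics'])
ValueError: time passes only in moves, steps and waits
```

```bash
python3 - <<'E'
from cell import camera_info
import pickle
pickle.dump({n:camera_info(n) for n in("scene","top")},open("cam.pkl","wb"))
s=open("h.py").read()
s=s.replace("def K(n):\n    c=camera_info(n);","import pickle\nCAM=pickle.load(open('cam.pkl','rb'))\ndef K(n):\n    c=CAM[n];")
s+='''
def crop(im,u0,v0,u1,v1,sc,fn):
    "rgb image; grid each 10 px"
    c=cv2.resize(im[v0:v1,u0:u1,::-1],None,fx=sc,fy=sc,interpolation=cv2.INTER_CUBIC)
    for u in range((u0+9)//10*10,u1,10):
        x=int((u-u0+.5)*sc); c[::4,x]=(0,0,255); cv2.putText(c,str(u),(x+1,9),0,.33,(0,0,255),1)
    for v in range((v0+9)//10*10,v1,10):
        y=int((v-v0+.5)*sc); c[y,::4]=(255,0,0); cv2.putText(c,str(v),(0,y-1),0,.33,(255,0,0),1)
    cv2.imwrite(fn,c)
a=np.radians(5.75); CO=np.array([612,227.]); CR=np.array([[np.cos(a),-np.sin(a)],[np.sin(a),np.cos(a)]])
def c2w(x,y): return CO+CR@[x,y]
def w2c(p): return CR.T@(np.array(p[:2])-CO)
'''
open("h.py","w").write(s)
E
python3 - <<'E'
from h import *
t=cv2.imread("pics/top0.png")[:,:,::-1];s=cv2.imread("pics/scene0.png")[:,:,::-1]
crop(t,180,110,300,220,6,"pics/d1.png");crop(s,340,170,500,280,5,"pics/d2.png")
E
```

```text
(no output)
```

View pics/d1.png

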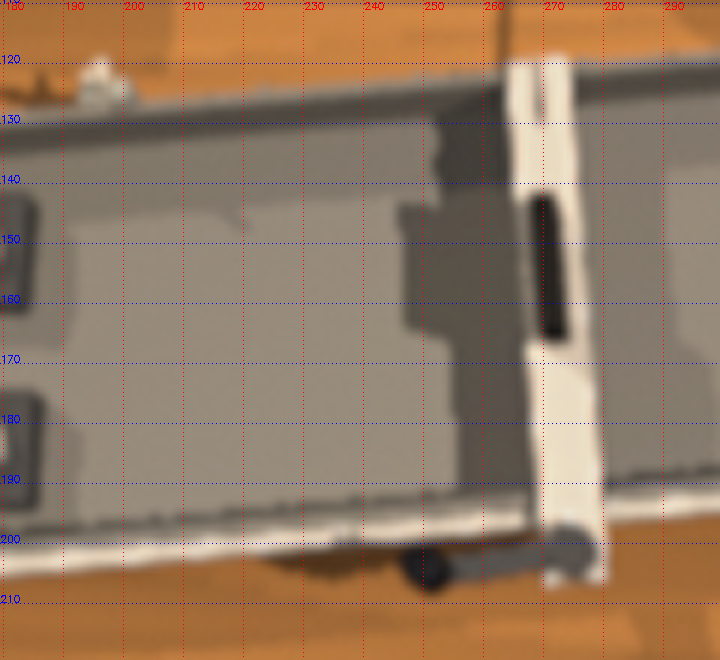

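View pics/d2.png

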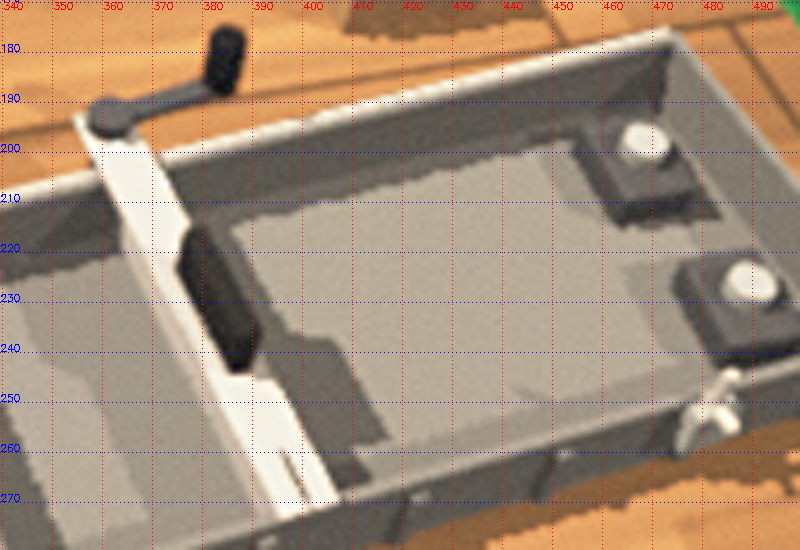

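```bash
python3 - <<'E'
from h import *
np.set_printoptions(precision=1,suppress=True)
for nm,a,b in [("mark",(195.5,121),(486,244.5)),("knob top",(251,204),(385,175.5)),("pivot",(275,202),(359.5,192))]:
    p,e=tri(a,b); print(nm,p,e,w2c(p))
p=onz("top",250.7,204,106);print("knob top",p,w2c(p));p=onz("scene",385,175.5,106);print(p,w2c(p))
p=onz("top",269.7,153.5,98);print("grip top",p,w2c(p))
p=onz("top",269.3,126,62);print("index top",p,w2c(p))
p=onz("scene",396.5,265,62);print("index sc",p,w2c(p))
p=onz("top",275,202,75);print("piv",p,w2c(p))
p=onz("scene",359.5,192,75);print("piv sc",p,w2c(p))
p=onz("top",195.5,120,80);print("mk top",p,w2c(p))
p=onz("scene",486,244.5,80);print("mk sc",p,w2c(p))
for y in (110,120):
  for x in (111,115,120):
    for z in (40,55,80):
      q=np.r_[c2w(x,y),z];print(x,y,z,proj("top",q),proj("scene",q))
E
python3 - <<'E'
import cv2,sys
sys.path.insert(0,'.')
from h import *
t=cv2.imread("pics/top0.png")[:,:,::-1];s=cv2.imread("pics/scene0.png")[:,:,::-1]
crop(t,180,105,220,140,12,"pics/m1.png");crop(s,465,235,505,270,12,"pics/m2.png")
cv2.imwrite("pics/m.png",np.hstack([cv2.imread("pics/m1.png"),cv2.imread("pics/m2.png")])[:, :800])
E
```

```text
mark [717.6 352.5  86.9] 4.874345220799577 [117.7 114.3]
knob top [472.  178.8 110.5] 6.04526937758267 [-144.1  -33.9]
pivot [483.2 112.6  71.7] 1.827036441503886 [-139.6 -100.9]
knob top [471.8 177.4 106. ] [-144.5  -35.3]
[468.3 184.  106. ] [-147.3  -28.4]
grip top [618.8 129.9  98. ] [ -3.  -97.3]
index top [712.  137.8  62. ] [ 90.5 -98.8]
index sc [714.5 135.6  62. ] [  92.8 -101.2]
piv [482.9 113.2  75. ] [-139.8 -100.3]
piv sc [485.8 110.6  75. ] [-137.2 -103.2]
mk top [721.8 352.4  80. ] [121.8 113.7]
mk sc [714.2 359.9  80. ] [115. 122.]
111 110 40 [200.5 127.8] [475.3 253.5]
111 110 55 [199.2 126.2] [477.3 250.1]
111 110 80 [196.9 123.4] [480.8 244.4]
115 110 40 [200.5 126.5] [476.2 254.8]
115 110 55 [199.2 124.9] [478.2 251.5]
115 110 80 [196.9 122.1] [481.7 245.7]
120 110 40 [200.4 124.9] [477.3 256.4]
120 110 55 [199.1 123.3] [479.4 253.1]
120 110 80 [196.8 120.5] [482.9 247.4]
111 120 40 [197.2 128. ] [478.7 252.4]
111 120 55 [195.9 126.5] [480.8 249.1]
111 120 80 [193.5 123.7] [484.3 243.4]
115 120 40 [197.2 126.8] [479.7 253.7]
115 120 55 [195.8 125.2] [481.7 250.4]
115 120 80 [193.5 122.4] [485.3 244.7]
120 120 40 [197.1 125.2] [480.8 255.4]
120 120 55 [195.7 123.6] [482.9 252.1]
120 120 80 [193.4 120.8] [486.5 246.4]
```

View pics/m.png

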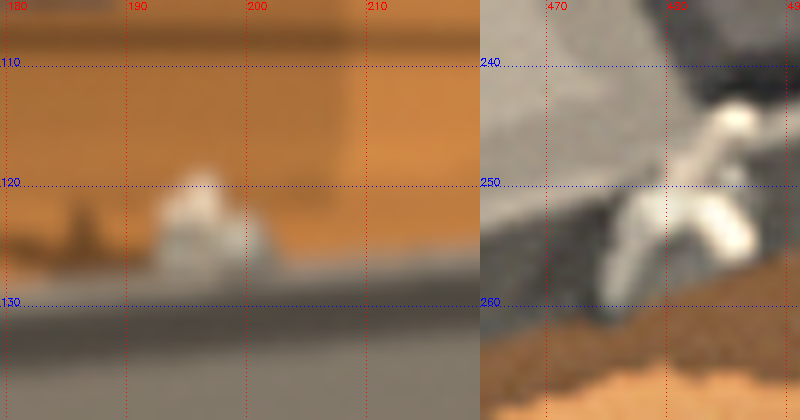

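```bash
cat > p.py <<'E'
# usage: p.py rec "dx,dy,dz,dt" (last row) ; p.py go x y z yaw [x y z yaw ...]  -> deltas for each target from current cmd
import sys,json,os,numpy as np
F='cmd.json'
st=json.load(open(F)) if os.path.exists(F) else [141.98,-505.458,231.323,-74.313]
def axes(psi):
    a,b=np.cos(np.radians(psi)),np.sin(np.radians(psi)); return np.array([a,b,0]),np.array([0,0,-1.]),np.array([-b,a,0])
def rec(d):
    global st
    X,Y,Z=axes(st[3]); p=np.array(st[:3])+25*(d[0]*X+d[1]*Y+d[2]*Z); st=[*p,st[3]-6*d[3]]; json.dump(st,open(F,'w'))
def go(t):
    X,Y,Z=axes(st[3]); v=np.array(t[:3])-st[:3]; dy=(t[3]-st[3]+90)%180-90
    d=[v@X/25,v@Y/25,v@Z/25,-dy/6]; print("delta %.2f %.2f %.2f %.2f | dist %.0f rows %d"%(*d,np.linalg.norm(v),max(np.ceil(np.linalg.norm(v)/62),np.ceil(abs(dy)/10.6))))
def check():
    from cell import sensors
    o=sensors.get_obs(); e=o['orientation']
    print("t %.2f cmd %s meas %s ori %s grip %.1f wf %s q %s"%(o['t'],np.round(st,1),np.round(o['eef_pos'],1),np.round(e,1),o['grip_width'],np.round(o['wrist_force'],1),np.round(o['q'],0)))
E
python3 - <<'E'
from p import *
from h import c2w
check()
for th in (0.13,1.2):
    k=c2w(-136-68*np.sin(th),-100+68*np.cos(th)); print(k)
k=c2w(-136-68*np.sin(.13),-100+68*np.cos(.13))
go([*k,200,5.75+7.5]);go([*k,78,13.2])
E
```

```text
t 0.10 cmd [ 142.  -505.5  231.3  -74.3] meas [ 141.9 -505.2  230.6] ori [-90.    0.1 -74.3] grip 85.6 wf [-0.6 -0.6 -0.1] q [-78.   3.  80.  -0.  97.  -4.]
[471.17701795 180.08135687]
[421.17465176 132.04413687]
delta -22.84 1.25 20.09 -14.59 | dist 761 rows 13
delta -22.84 6.13 20.09 -14.59 | dist 776 rows 13
```

apply_moves([
  [[-1.78,0.1,1.56,-1.7,85],[-3.56,0.2,3.12,-3.4,85],[-5.34,0.3,4.68,-5.1,60],[-7.12,0.4,6.24,-6.8,40],[-8.9,0.5,7.8,-8.5,40]],
])

```text
t: 0.72
eef_pos: [269.8, -236.7, 218.4]
orientation: [-90.0, -0.0, -23.0]
wrist_force: [1.3, -0.1, 0.3]
grip_width: 40.1
```

```bash
python3 - <<'E'
from p import *
rec([-8.9,.5,7.8,-8.5]);check()
go([471.2,180,180,13.2])
E
```

```text
t 0.72 cmd [ 269.6 -238.5  218.8  -23.3] meas [ 269.8 -236.7  218.4] ori [-90.  -0. -23.] grip 40.1 wf [ 1.3 -0.1  0.3] q [-47. -25. 106.   0.  99. -24.]
delta 0.78 1.55 18.57 -6.09 | dist 466 rows 8
```

apply_moves([
  [[0.1,0.2,2.3,-1.2,40],[0.2,0.4,4.6,-2.4,40],[0.3,0.6,6.9,-3.6,40],[0.4,0.8,9.2,-4.8,40],[0.5,1.0,11.5,-6.0,40]],
])

```text
t: 1.35
eef_pos: [395.1, 22.5, 193.5]
orientation: [-90.0, -0.0, 12.9]
wrist_force: [0.8, -1.4, 0.3]
grip_width: 40.1
```

```bash
python3 - <<'E'
from p import *
rec([.5,1.0,11.5,-6]);check()
go([471.2,180,140,13.2])
E
```

```text
t 1.35 cmd [394.8  20.6 193.8  12.7] meas [395.1  22.5 193.5] ori [-90.   -0.   12.9] grip 40.1 wf [ 0.8 -1.4  0.3] q [ -2. -18. 104.  -0.  94. -15.]
delta 4.38 2.15 5.55 -0.09 | dist 185 rows 3
```

apply_moves([
  [[1.3,0.5,1.7,0,36],[2.6,1.0,3.4,0,36],[4.38,1.5,5.55,0,36],[4.38,2.15,5.55,-0.09,36],[4.38,2.15,5.55,-0.09,36]],
])

```text
t: 1.98
eef_pos: [469.9, 179.6, 137.8]
orientation: [-90.0, 0.3, 13.3]
wrist_force: [-0.5, -0.7, -0.9]
grip_width: 35.9
```

```bash
python3 - <<'E'
from p import *
rec([4.38,2.15,5.55,-.09]);check()
from h import *
t=snapshot("top");s=snapshot("scene")
crop(t,190,150,310,230,5,"pics/k1.png");crop(s,330,100,450,210,5,"pics/k2.png")
a=cv2.imread("pics/k1.png");b=cv2.imread("pics/k2.png");print(a.shape,b.shape)
E
```

```text
t 1.98 cmd [471.2 180.  140.1  13.2] meas [469.9 179.6 137.8] ori [-90.    0.3  13.3] grip 35.9 wf [-0.5 -0.7 -0.9] q [17.  3. 91. -0. 86.  3.]
(400, 600, 3) (550, 600, 3)
```

View pics/k1.png

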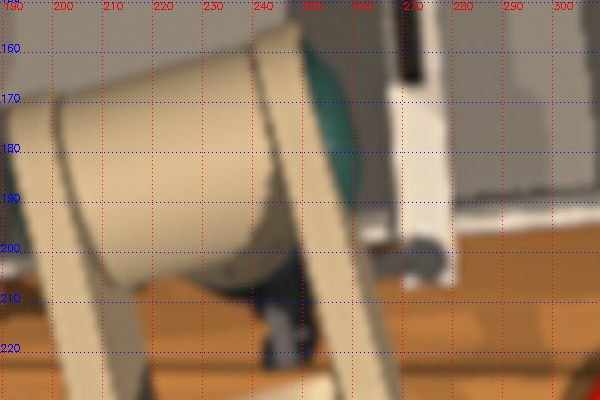

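View pics/k2.png

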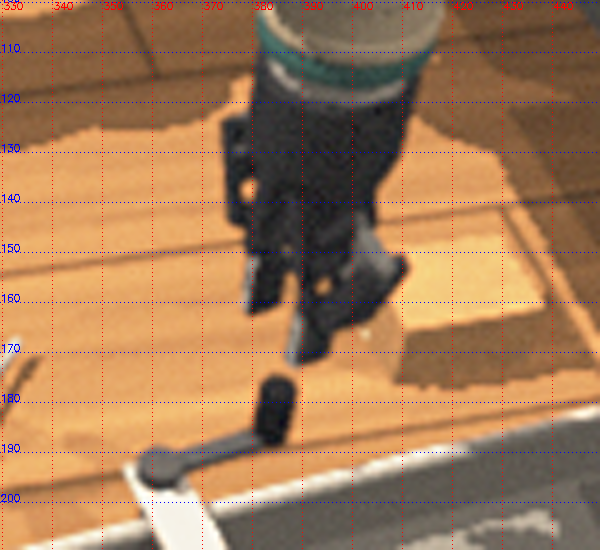

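```bash
python3 - <<'E'
from h import *
X=np.array([np.cos(np.radians(13.3)),np.sin(np.radians(13.3)),0])
P=np.array([469.9,179.6,137.8])
for s in(-18,18): print(proj("scene",P+s*X), proj("scene",P+np.array([0,0,5])+s*X))
for z in (72,106): print(proj("scene",[469.9,179.6,z]),proj("scene",[469.9,184.6,z]))
E
```

```text
[381.77143979 163.3494716 ] [382.04042366 161.97709893]
[389.0969966  172.11100966] [389.40011107 170.74342738]
[381.82950257 184.78658915] [383.55508197 184.52236076]
[383.62854405 176.15930009] [385.39657702 175.89463029]
```

```bash
python3 - <<'E'
from p import *
go([471.7,181.5,80,13.2])
E
```

```text
delta 0.03 2.40 0.05 0.00 | dist 60 rows 1
```

apply_moves([
  [[0,0.7,0.05,0,36],[0,1.4,0.05,0,36],[0,2.0,0.05,0,36],[0,2.4,0.05,0,36],[0,2.4,0.05,0,34]],
])

```text
t: 2.7
eef_pos: [470.4, 181.0, 79.0]
orientation: [-90.0, 0.1, 13.2]
wrist_force: [-0.0, 0.7, 0.2]
grip_width: 34.4
```

```bash
python3 - <<'E'
from p import *
rec([0,2.4,.05,0]);check()
from h import *
s=snapshot("scene")
crop(s,340,120,440,210,6,"pics/k3.png")
for th in (.3,.5,.7,.9,1.1,1.3):
    k=c2w(-136-68*np.sin(th),-100+68*np.cos(th)); k=k+[0,1.5]
    # push slightly along: 
    go([*k,80,5.75+np.degrees(th)])
E
```

```text
t 2.70 cmd [470.9 181.2  80.1  13.2] meas [470.4 181.   79. ] ori [-90.    0.1  13.2] grip 34.4 wf [-0.   0.7  0.2] q [17.  6. 95. -0. 79.  4.]
delta -0.45 0.00 -0.03 -1.62 | dist 11 rows 1
delta -0.97 0.00 -0.17 -3.53 | dist 25 rows 2
delta -1.45 0.00 -0.42 -5.44 | dist 38 rows 4
delta -1.88 0.00 -0.75 -7.35 | dist 51 rows 5
delta -2.23 0.00 -1.17 -9.26 | dist 63 rows 6
delta -2.49 0.00 -1.64 -11.17 | dist 75 rows 7
```

View pics/k3.png

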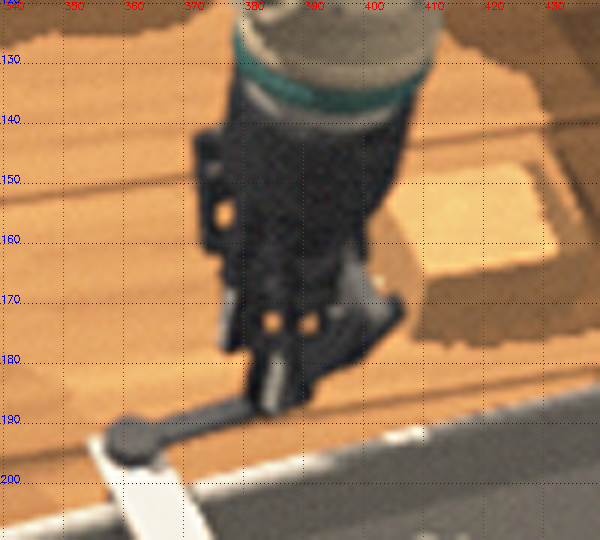

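apply_moves([
  [[-0.45,0,-0.03,-1.6,34],[-0.7,0,-0.1,-2.6,34],[-0.97,0,-0.17,-3.5,34],[-1.2,0,-0.29,-4.5,34],[-1.45,0,-0.42,-5.4,34]],
])

```text
t: 3.38
eef_pos: [438.7, 163.1, 81.0]
orientation: [-90.1, -0.2, 45.8]
wrist_force: [2.5, 1.3, -1.9]
grip_width: 33.9
```

```bash
python3 - <<'E'
from p import *
rec([-1.45,0,-.42,-5.4]);check()
from h import *
for th in (.9,1.1,1.3,1.4):
    k=c2w(-136-68*np.sin(th),-100+68*np.cos(th)); k=k+[0,1.5]
    go([*k,80,5.75+np.degrees(th)])
E
```

```text
t 3.38 cmd [438.  162.7  80.1  45.6] meas [438.7 163.1  81. ] ori [-90.1  -0.2  45.8] grip 33.9 wf [ 2.5  1.3 -1.9] q [ 16.  -0. 101.   0.  79. -30.]
delta -0.54 0.00 -0.05 -1.95 | dist 14 rows 2
delta -1.06 0.00 -0.21 -3.86 | dist 27 rows 3
delta -1.53 0.00 -0.48 -5.77 | dist 40 rows 4
delta -1.75 0.00 -0.64 -6.72 | dist 47 rows 4
```

apply_moves([
  [[-0.54,0,-0.05,-1.7,34],[-0.8,0,-0.12,-3.0,34],[-1.06,0,-0.21,-4.0,34],[-1.3,0,-0.35,-5.0,34],[-1.53,0,-0.48,-5.8,34]],
])

```text
t: 4.0
eef_pos: [420.4, 127.4, 81.1]
orientation: [-90.1, -0.1, 80.6]
wrist_force: [-0.0, 1.9, 0.7]
grip_width: 33.8
```

```bash
python3 - <<'E'
from p import *
rec([-1.53,0,-.48,-5.8]);check()
from h import *
s=snapshot("scene")
crop(s,310,110,430,210,6,"pics/k4.png")
go([st[0],st[1],150,st[3]])
E
```

```text
t 4.00 cmd [419.8 126.9  80.1  80.4] meas [420.4 127.4  81.1] ori [-90.1  -0.1  80.6] grip 33.8 wf [-0.   1.9  0.7] q [ 12.  -5. 106.   0.  79. -69.]
delta 1.53 -2.80 -0.48 5.80 | dist 81 rows 4
```

View pics/k4.png

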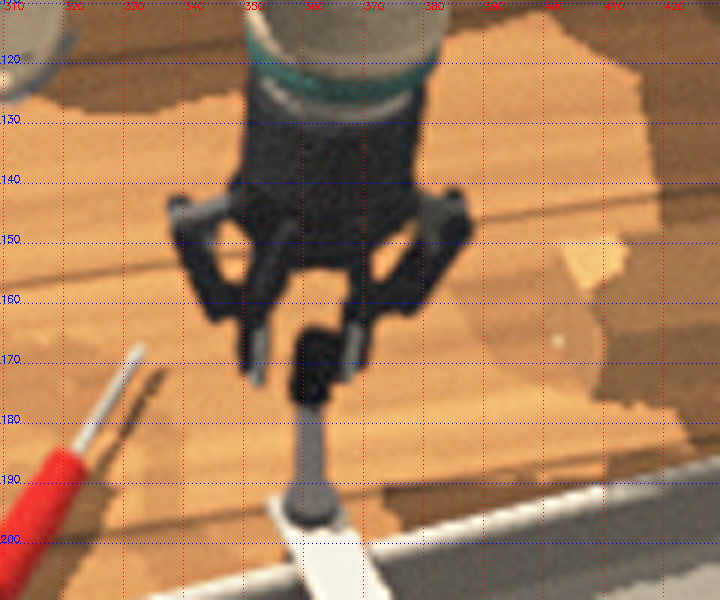

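```bash
python3 - <<'E'
import p
from p import *
from h import c2w
k=c2w(0,-99);print(k)
go([*p.st[:2],150,p.st[3]]); go([*k,150,95.75]); go([*k,74,95.75])
E
```

```text
[621.9186181  128.49811669]
delta 0.00 -2.80 0.00 -0.00 | dist 70 rows 2
delta 1.41 -2.80 -7.96 -2.55 | dist 214 rows 4
delta 1.41 0.24 -7.96 -2.55 | dist 202 rows 4
```

apply_moves([
  [[0,-1.8,0,0,40],[0,-3.0,0,0,50],[0.4,-3.0,-2.4,-0.8,50],[0.8,-3.0,-4.8,-1.6,50],[1.2,-3.0,-7.0,-2.5,50]],
])

```text
t: 4.68
eef_pos: [599.7, 127.4, 155.8]
orientation: [-90.1, 0.0, 95.5]
wrist_force: [-0.0, 0.8, 0.3]
grip_width: 50.0
```

```bash
python3 - <<'E'
import p
from p import *
rec([1.2,-3,-7,-2.5]);check()
go([621.9,128.5,74,95.75])
E
```

```text
t 4.67 cmd [597.4 127.4 155.1  95.4] meas [599.7 127.4 155.8] ori [-90.1   0.   95.5] grip 50.0 wf [-0.   0.8  0.3] q [  9.  19.  71.  -0.  90. -87.]
delta -0.05 3.24 -0.98 -0.05 | dist 85 rows 2
```

apply_moves([
  [[-0.05,0.5,-0.98,-0.05,50],[-0.05,1.5,-0.98,-0.05,50],[-0.05,2.3,-0.98,-0.05,50],[-0.05,2.9,-0.98,-0.05,50],[-0.05,3.24,-0.98,-0.05,50]],
])

```text
t: 5.3
eef_pos: [621.6, 128.5, 73.4]
orientation: [-90.0, 0.0, 95.7]
wrist_force: [0.8, 0.2, 0.3]
grip_width: 49.9
```

```bash
python3 - <<'E'
import p
from p import *
rec([-.05,3.24,-.98,-.05]);check()
from h import *
s=snapshot("scene")
crop(s,330,130,450,260,4,"pics/k5.png")
E
```

```text
t 5.30 cmd [621.9 128.5  74.1  95.7] meas [621.6 128.5  73.4] ori [-90.    0.   95.7] grip 49.9 wf [0.8 0.2 0.3] q [  8.  26.  71.  -0.  83. -87.]
```

View pics/k5.png

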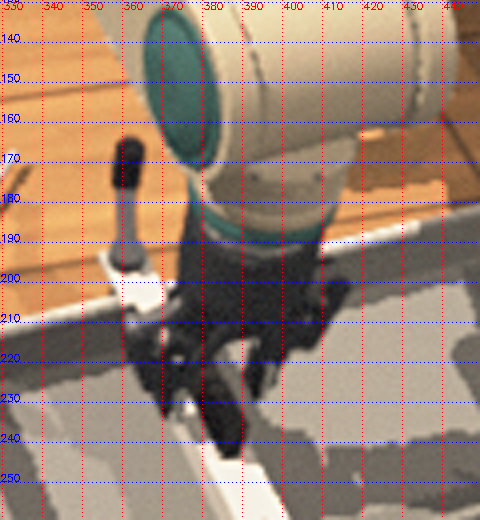

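apply_moves([
  [[0,0,0,0,30],[0,0,0,0,14],[0,0,0,0,5],[0,0,0,0,5],[0,0,0,0,5]],
], force=25)

```text
t: 5.98
eef_pos: [622.4, 128.5, 75.2]
orientation: [-90.1, 0.0, 95.7]
wrist_force: [-1.6, -1.2, 4.7]
grip_width: 13.5
```

```bash
python3 - <<'E'
import p
from p import *
from h import *
check(); o=sensors.get_obs();print(w2c(o['eef_pos']))
for y in(112,117): go([*c2w(0,y),74,95.7])
E
```

```text
t 5.97 cmd [621.9 128.5  74.1  95.7] meas [622.4 128.5  75.2] ori [-90.1   0.   95.7] grip 13.5 wf [-1.6 -1.2  4.7] q [  8.  26.  71.  -0.  83. -87.]
[  0.46935008 -98.99841285]
delta 8.44 0.00 0.00 0.00 | dist 211 rows 4
delta 8.64 0.00 0.00 0.00 | dist 216 rows 4
```

apply_moves([
  [[0.8,-0.04,0,0,5],[1.7,-0.04,0,0,5],[2.6,-0.04,0,0,5],[3.5,-0.04,0,0,5],[4.4,-0.04,0,0,5]],
])

```text
t: 6.6
eef_pos: [611.0, 239.4, 75.3]
orientation: [-90.0, 0.0, 95.7]
wrist_force: [3.7, -3.3, 2.3]
grip_width: 13.9
```

apply_moves([
  [[0.8,0,0,0,5],[1.6,0,0,0,5],[2.4,0,0,0,5],[3.2,0,0,0,5],[3.7,0,0,0,5]],
])

```text
t: 7.22
eef_pos: [601.5, 331.5, 75.2]
orientation: [-90.0, -0.0, 95.8]
wrist_force: [0.1, -3.9, 5.5]
grip_width: 13.6
```

```bash
python3 - <<'E'
import p
from p import *
from h import *
rec([4.4,-.04,0,0]);rec([3.7,0,0,0]);check(); o=sensors.get_obs();print(w2c(o['eef_pos']))
s=snapshot("scene");t=snapshot("top")
cv2.imwrite("pics/s1.png",s[:,:,::-1]);cv2.imwrite("pics/t1.png",t[:,:,::-1])
crop(s,430,190,510,270,7,"pics/k6.png"); crop(t,170,100,250,170,7,"pics/k7.png")
E
```

```text
t 7.22 cmd [601.7 330.   75.1  95.7] meas [601.5 331.5  75.2] ori [-90.   -0.   95.8] grip 13.6 wf [ 0.1 -3.9  5.5] q [ 26.  34.  60.   0.  86. -70.]
[-1.62734707e-02  1.05080104e+02]
```

View pics/k6.png

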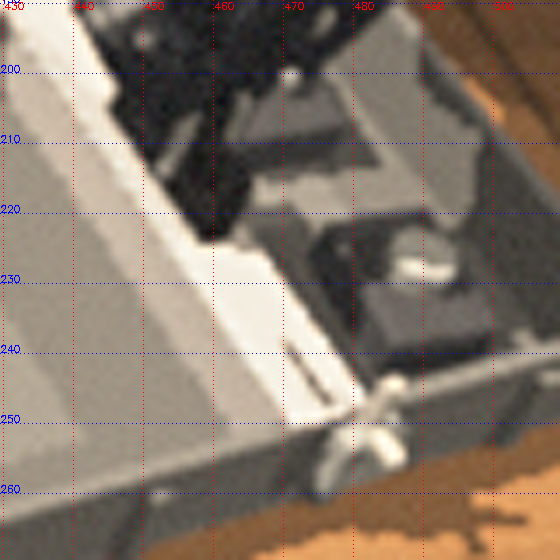

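View pics/k7.png

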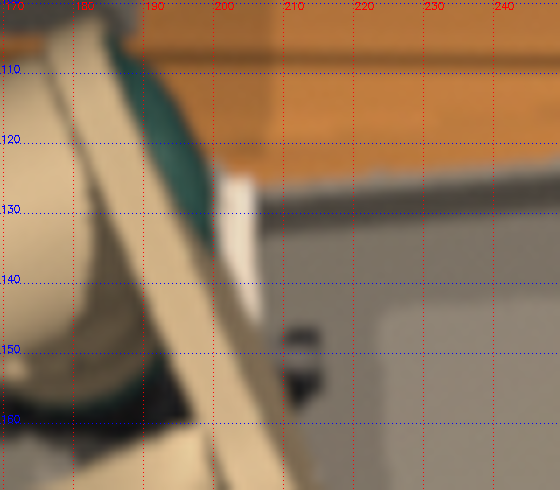

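```bash
python3 - <<'E'
from h import *
np.set_printoptions(precision=1,suppress=True)
for u,v in((470.5,239),(475,246.5)): print(w2c(onz("scene",u,v,62)))
print("strap corners scene",w2c(onz("scene",480.5,247.5,62)),w2c(onz("scene",470.5,250.5,62)))
print("tip by x",[ (z,w2c(onz("scene",485,243.8,z))) for z in(74,77,80,83)])
print("base",[ (z,w2c(onz("scene",481,251,z))) for z in(50,55,60)])
print("top strap right",w2c(onz("top",205,124.5,62)))
E
```

```text
[ 80.6 107.7]
[103.4 105.8]
strap corners scene [110.  117.1] [110.2  88.7]
tip by x [(74, array([109.7, 125.2])), (77, array([111.1, 123. ])), (80, array([112.6, 120.8])), (83, array([114. , 118.7]))]
base [(50, array([113.6, 120.8])), (55, array([115.9, 117.3])), (60, array([118.2, 113.8]))]
top strap right [112.1  90.9]
```

apply_moves([
  [[0,0,0,0,40],[0,0,0,0,50],[0,-1.5,0,0,50],[0,-3,0,0,50],[-1.8,-4,1.5,0,50]],
])

```text
t: 7.95
eef_pos: [570.1, 283.2, 174.0]
orientation: [-90.0, -0.0, 95.8]
wrist_force: [1.1, -0.8, 0.4]
grip_width: 49.9
```

apply_moves([
  [[-2.3,0,0.5,0,50],[-4.6,0,1,0,50],[-6.9,0,1.5,0,50],[-8,0,1.5,0,50],[-8,0,1.5,0,50]],
])

```text
t: 8.57
eef_pos: [551.8, 77.6, 174.3]
orientation: [-90.0, -0.0, 95.5]
wrist_force: [-0.3, 0.9, -0.7]
grip_width: 49.8
```

```bash
python3 - <<'E'
import p
from p import *
from h import *
rec([-1.8,-4,1.5,0]);rec([-8,0,1.5,0]);check()
S=[];T=[]
for i in range(4):
    S.append(snapshot("scene").astype(float));T.append(snapshot("top").astype(float))
s=np.mean(S,0).astype(np.uint8);t=np.mean(T,0).astype(np.uint8)
cv2.imwrite("pics/s2.png",s[:,:,::-1]);cv2.imwrite("pics/t2.png",t[:,:,::-1])
crop(s,445,215,505,275,10,"pics/k8.png"); crop(t,170,100,230,160,10,"pics/k9.png")
E
```

```text
t 8.57 cmd [551.5  78.7 175.1  95.7] meas [551.8  77.6 174.3] ori [-90.   -0.   95.5] grip 49.8 wf [-0.3  0.9 -0.7] q [  4.  10.  80.   0.  91. -91.]
```

View pics/k8.png

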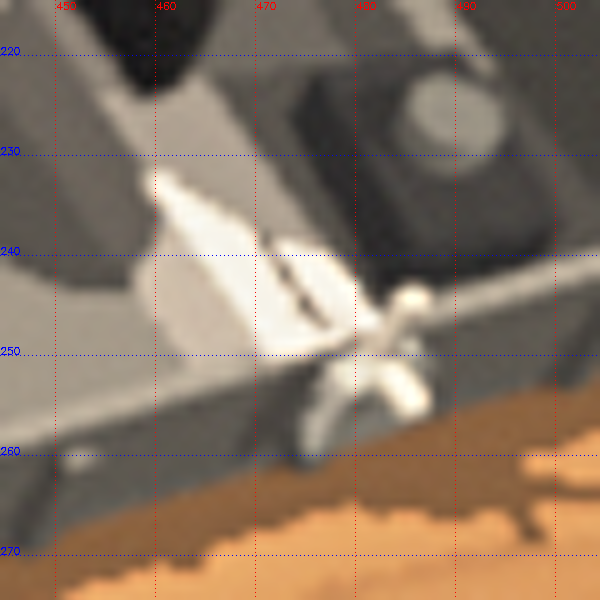

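View pics/k9.png

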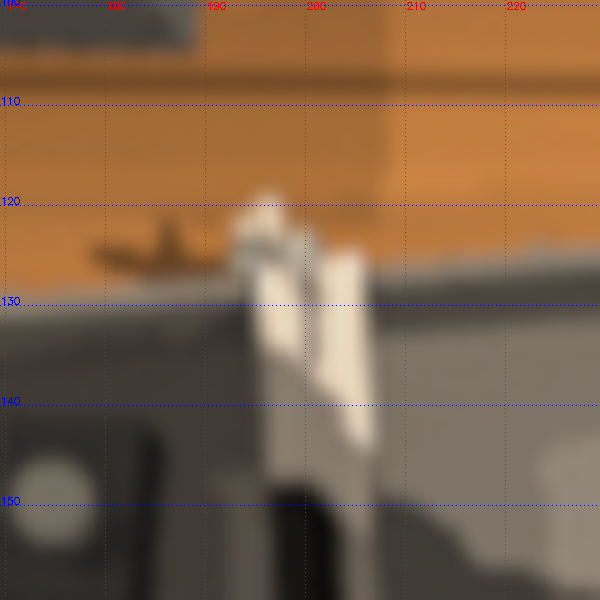

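```bash
python3 - <<'E'
from h import *
np.set_printoptions(precision=1,suppress=True)
for n,a,b in [("C",(196.3,119.8),(485.7,244.2)),("aB",(193.5,123),(486,255)),("idx",(200.7,128),(475,245.5)),("bB",(200,124),(486,255)),("aA",(193.5,123),(475,260)),("bA",(200,124),(475,260)),("block",(174.5-.5,150-.5),(489.5,227.5))]:
    p,e=tri(a,b);print(n,w2c(p),p[2],e)
def pc(n,x,y,z): return proj(n,np.r_[c2w(x,y),z])
for y in (112,116,120):
  print(y,"top",[pc("top",116,y,z) for z in(10,55,80)],"scene",[pc("scene",116,y,z) for z in(10,55,80)])
print("idx",pc("top",100,105,62),pc("scene",100,105,62),pc("scene",80,105,62))
s=cv2.imread("pics/s2.png")[:,:,::-1];t=cv2.imread("pics/t2.png")[:,:,::-1]
crop(s,468,238,493,268,20,"pics/k10.png"); crop(t,185,112,210,137,20,"pics/k11.png")
E
```

```text
C [119.2 110.4] 92.02416362192298 4.754838463363782
aB [125.6 128.9] 45.94480347104496 0.15740120868436383
idx [102.  104.3] 64.98225041195712 2.028190132708934
bB [124.6 116.6] 49.82931642878708 17.70856044463005
aA [125.1 121.5] 27.343099407517343 26.69812778815474
bA [124.1 109.7] 30.220888474576952 8.405620419978678
block [ 51.3 193.1] 37.6829396345193 0.07979114543162669
112 top [array([202.4, 129.3]), array([198.5, 124.6]), array([196.2, 121.9])] scene [array([473.2, 261.3]), array([479.1, 251.6]), array([482.7, 245.9])]
116 top [array([201.1, 129.4]), array([197.1, 124.7]), array([194.8, 122. ])] scene [array([474.5, 260.9]), array([480.6, 251.2]), array([484.1, 245.4])]
120 top [array([199.8, 129.6]), array([195.8, 124.8]), array([193.4, 122.1])] scene [array([475.9, 260.5]), array([482. , 250.8]), array([485.5, 245. ])]
idx [200.4 128.8] [473.9 245.5] [469.4 239.1]
```

View pics/k10.png

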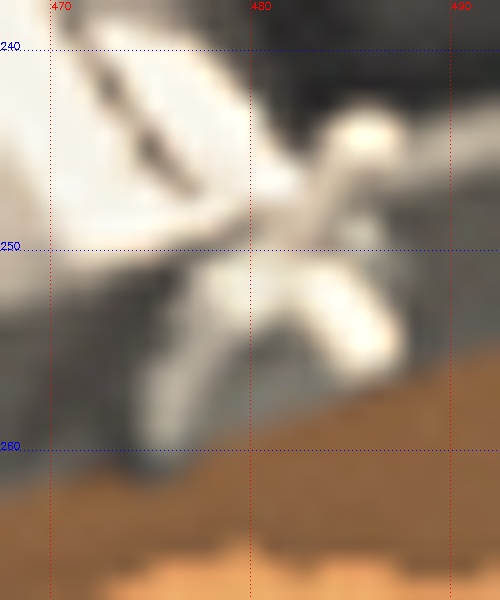

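View pics/k11.png

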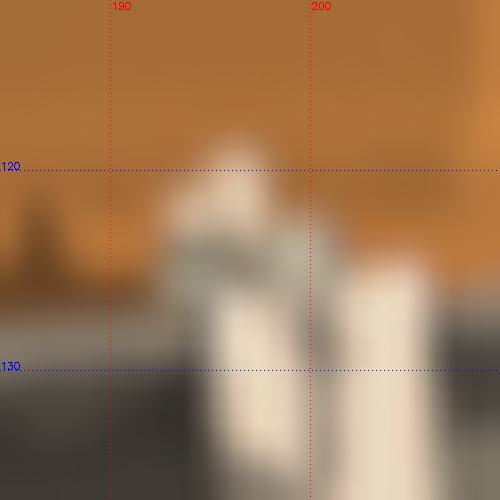

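```bash
python3 - <<'E'
import p
from p import *
from h import *
k=c2w(0,105);print(k,c2w(0,116))
go([*k,150,95.7]);go([*k,75,95.7])
E
```

```text
[601.48025353 331.47169442] [600.37818485 342.41634812]
delta 9.86 1.00 -3.00 0.00 | dist 259 rows 5
delta 9.86 4.00 -3.00 0.00 | dist 276 rows 5
```

apply_moves([
  [[2.2,0.2,-0.7,0,50],[4.4,0.4,-1.4,0,50],[6.6,0.6,-2.1,0,50],[8.8,0.8,-2.8,0,50],[9.86,1.0,-3.0,0,50]],
])

```text
t: 9.6
eef_pos: [601.5, 335.8, 148.6]
orientation: [-90.0, -0.0, 95.9]
wrist_force: [0.3, -0.3, 0.3]
grip_width: 49.9
```

apply_moves([
  [[0,1.5,0,0,50],[0,3.0,0,0,50],[0,3.0,0,0,30],[0,3.0,0,0,5],[0,3.0,0,0,5]],
])

```text
t: 10.22
eef_pos: [602.8, 332.8, 76.6]
orientation: [-90.1, -0.1, 95.7]
wrist_force: [-0.7, -0.1, -0.3]
grip_width: 13.3
```

```bash
python3 - <<'E'
import p
from p import *
from h import *
rec([9.86,1,-3,0]);rec([0,3,0,0]);check();print(w2c(sensors.get_obs()['eef_pos']))
go([*c2w(0,116),75,95.7])
E
```

```text
t 10.22 cmd [601.5 331.5  75.1  95.7] meas [602.8 332.8  76.6] ori [-90.1  -0.1  95.7] grip 13.3 wf [-0.7 -0.1 -0.3] q [ 26.  34.  60.   0.  86. -70.]
[  1.4179417  106.23963521]
delta 0.44 0.00 0.00 0.00 | dist 11 rows 1
```

apply_moves([
  [[0.15,0,0,0,5],[0.3,0,0,0,5],[0.42,0,0,0,5],[0.42,0,0,0,5],[0.42,0,0,0,5]],
])

```text
t: 10.85
eef_pos: [601.7, 343.7, 76.6]
orientation: [-90.2, -0.1, 95.7]
wrist_force: [-1.6, -0.6, 6.5]
grip_width: 13.5
```

```bash
python3 - <<'E'
import p
from p import *
from h import *
rec([.42,0,0,0]);check();print(w2c(sensors.get_obs()['eef_pos']))
E
```

```text
t 10.85 cmd [600.5 341.9  75.1  95.7] meas [601.7 343.7  76.6] ori [-90.2  -0.1  95.7] grip 13.5 wf [-1.6 -0.6  6.5] q [ 27.  35.  59.   0.  86. -69.]
[  1.4176461 117.1003753]
```

apply_moves([
  [[0,0,0,0,25],[0,0,0,0,50],[0,-1.5,0,0,50],[0,-3,0,0,50],[-1.8,-4,1.5,0,50]],
])

```text
t: 11.48
eef_pos: [569.8, 296.7, 173.9]
orientation: [-90.0, -0.0, 95.9]
wrist_force: [0.5, -1.1, 0.1]
grip_width: 49.9
```

apply_moves([
  [[-2.0,0,0.8,0,45],[-4.0,0,1.6,0,40],[-5,0,3,0,36],[-6,0,4,0,36],[-6,0,4,0,36]],
])

```text
t: 12.1
eef_pos: [483.6, 134.9, 174.4]
orientation: [-90.0, 0.0, 95.6]
wrist_force: [0.4, 0.8, -0.2]
grip_width: 36.2
```

```bash
python3 - <<'E'
import p
from p import *
from h import *
rec([-1.8,-4,1.5,0]);rec([-6,0,4,0]);check()
S=[];T=[]
for i in range(4):
    S.append(snapshot("scene").astype(float));T.append(snapshot("top").astype(float))
s=np.mean(S,0).astype(np.uint8);t=np.mean(T,0).astype(np.uint8)
cv2.imwrite("pics/s3.png",s[:,:,::-1]);cv2.imwrite("pics/t3.png",t[:,:,::-1])
crop(s,450,218,500,268,15,"pics/k12.png"); crop(t,170,105,220,155,12,"pics/k13.png")
E
```

```text
t 12.10 cmd [483.1 134.2 175.1  95.7] meas [483.6 134.9 174.4] ori [-90.    0.   95.6] grip 36.2 wf [ 0.4  0.8 -0.2] q [ 11.   1.  89.  -0.  90. -84.]
```

View pics/k12.png

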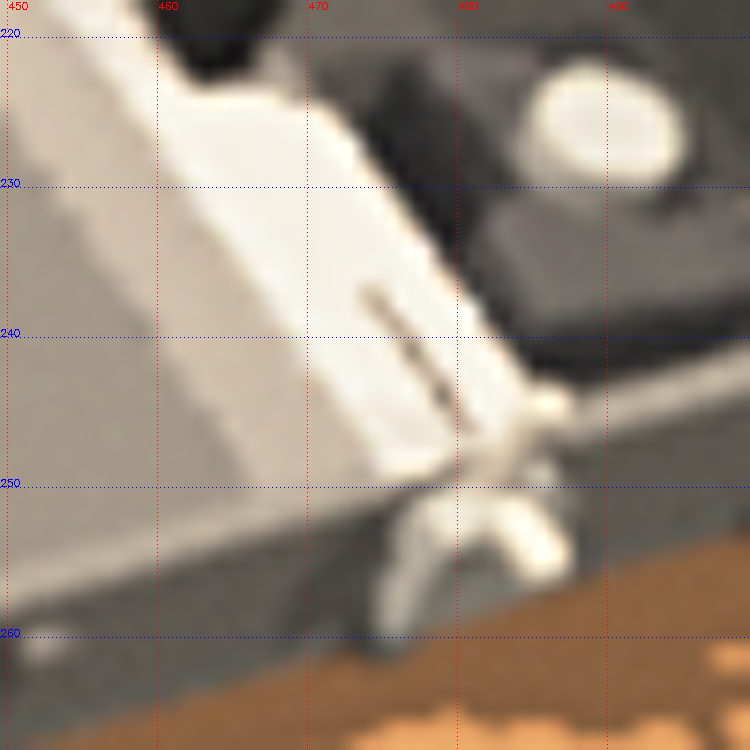

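View pics/k13.png

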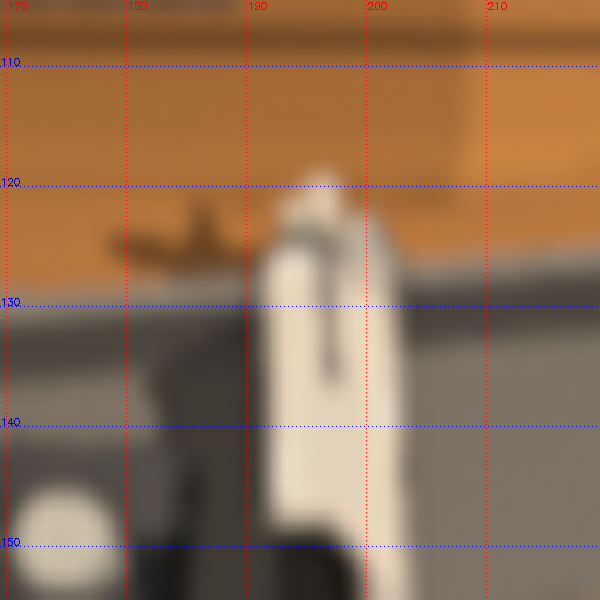

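View pics/s3.png

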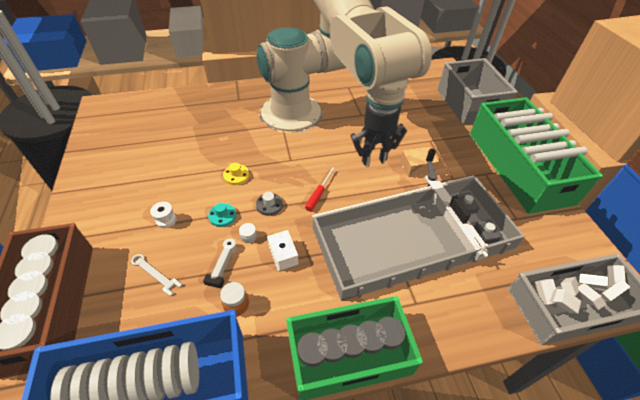

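```bash
python3 - <<'E'
import p
from p import *
from h import *
k=c2w(0.5,116);print(k)
go([*k,150,95.7]);go([*k,75,95.7])
E
```

```text
[600.87566911 342.46644215]
delta 7.82 1.00 -5.52 0.00 | dist 241 rows 4
delta 7.82 4.00 -5.52 0.00 | dist 259 rows 5
```

apply_moves([
  [[1.8,0.2,-1.3,0,50],[3.6,0.4,-2.6,0,50],[5.4,0.6,-3.9,0,50],[7.0,0.8,-5.0,0,50],[7.82,1.0,-5.52,0,50]],
])

```text
t: 13.12
eef_pos: [602.4, 346.8, 147.6]
orientation: [-89.9, 0.0, 95.8]
wrist_force: [0.4, -0.3, 0.6]
grip_width: 49.9
```

apply_moves([
  [[0,1.5,0,0,50],[0,3.0,0,0,50],[0,3.0,0,0,30],[0,3.0,0,0,5],[0,3.0,0,0,5]],
])

```text
t: 13.75
eef_pos: [602.8, 344.6, 75.9]
orientation: [-90.1, -0.0, 95.7]
wrist_force: [-0.8, 0.4, -1.7]
grip_width: 13.2
```

```bash
python3 - <<'E'
import p
from p import *
from h import *
rec([7.82,1,-5.52,0]);rec([0,3,0,0]);check();print(w2c(sensors.get_obs()['eef_pos']))
E
```

```text
t 13.75 cmd [600.9 342.5  75.1  95.7] meas [602.8 344.6  75.9] ori [-90.1  -0.   95.7] grip 13.2 wf [-0.8  0.4 -1.7] q [ 27.  35.  58.  -0.  86. -69.]
[  2.65200989 117.92607786]
```

apply_moves([
  [[-0.06,0,0,0,5],[-0.12,0,0,0,5],[-0.12,0,0,0,5],[-0.12,0,0,0,5],[-0.12,0,0,0,5]],
])

```text
t: 14.38
eef_pos: [603.1, 341.7, 75.9]
orientation: [-90.1, -0.1, 95.7]
wrist_force: [-0.5, 2.9, 6.0]
grip_width: 13.6
```

```bash
python3 - <<'E'
import p
from p import *
from h import *
rec([-.12,0,0,0]);check();print(w2c(sensors.get_obs()['eef_pos']))
E
```

```text
t 14.38 cmd [601.2 339.5  75.1  95.7] meas [603.1 341.7  75.9] ori [-90.1  -0.1  95.7] grip 13.6 wf [-0.5  2.9  6. ] q [ 26.  35.  59.   0.  86. -69.]
[  2.65043407 115.02586841]
```

apply_moves([
  [[0,0,0,0,25],[0,0,0,0,50],[0,-1.5,0,0,50],[0,-3,0,0,50],[0,-3.5,1,0,50]],
])

```text
t: 15.0
eef_pos: [578.9, 338.6, 164.1]
orientation: [-90.2, -0.1, 95.6]
wrist_force: [0.4, -0.3, -0.2]
grip_width: 50.3
```

```bash
python3 - <<'E'
import p
from p import *
from h import *
rec([0,-3.5,1,0]);check()
s=cv2.imread("pics/s3.png")[:,:,::-1];t=cv2.imread("pics/t3.png")[:,:,::-1]
crop(s,400,130,470,210,8,"pics/k14.png")
for th in (1.0,1.1,1.2,1.3):
    k=c2w(-136-68*np.sin(th),117.5+68*np.cos(th)); print(th,k,proj("scene",[*k,106]),proj("scene",[*k,75]))
E
```

```text
t 15.00 cmd [576.4 337.  162.6  95.7] meas [578.9 338.6 164.1] ori [-90.2  -0.1  95.6] grip 50.3 wf [ 0.4 -0.3 -0.2] q [ 27.  28.  58.  -0.  94. -68.]
1.0 [404.29909366 361.10615829] [436.48461331 151.06336588] [433.81971772 158.99529595]
1.1 [401.52474786 354.90096007] [434.07748407 150.71066328] [431.46563556 158.64414885]
1.2 [399.38374836 348.44978959] [431.68257959 150.51548362] [429.12243744 158.45029057]
1.3 [397.89748734 341.81710478] [429.320924   150.47937055] [426.810755   158.41526197]
```

View pics/k14.png

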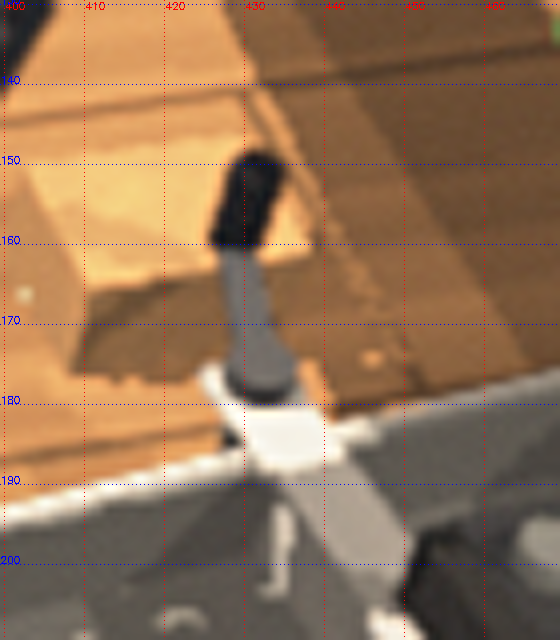

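```bash
python3 - <<'E'
import p
from p import *
from h import *
k=c2w(-136-68*np.sin(1.2),115+68*np.cos(1.2)); print(k)
go([*k,150,74.5])
E
```

```text
[399.63421852 345.96236829]
delta 1.06 0.50 7.00 3.54 | dist 177 rows 3
```

apply_moves([
  [[0.25,0.1,1.7,0.8,40],[0.5,0.2,3.4,1.6,40],[0.8,0.3,5.1,2.6,40],[1.06,0.5,7.0,3.5,40],[1.06,0.5,7.0,3.5,40]],
])

```text
t: 15.62
eef_pos: [398.0, 347.4, 148.0]
orientation: [-89.9, 0.1, 74.8]
wrist_force: [0.7, 0.8, -0.1]
grip_width: 39.7
```

```bash
python3 - <<'E'
import p
from p import *
from h import *
rec([1.06,.5,7.0,3.5]);check()
s=snapshot("scene")
crop(s,380,70,480,190,5,"pics/k15.png")
go([399.6,346,80,74.5])
E
```

```text
t 15.62 cmd [399.6 345.9 150.1  74.7] meas [398.  347.4 148. ] ori [-89.9   0.1  74.8] grip 39.7 wf [ 0.7  0.8 -0.1] q [ 37.   6.  87.  -0.  88. -38.]
delta 0.00 2.80 0.00 0.04 | dist 70 rows 2
```

View pics/k15.png

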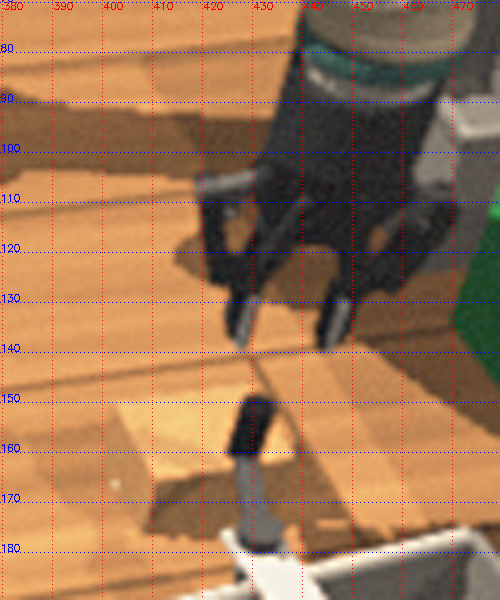

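apply_moves([
  [[0,0.8,0,0,40],[0,1.6,0,0,40],[0,2.4,0,0,40],[0,2.7,0,0,36],[0,2.7,0,0,29]],
])

```text
t: 16.3
eef_pos: [401.4, 347.5, 81.5]
orientation: [-90.0, 0.0, 74.7]
wrist_force: [-0.2, -0.1, 1.0]
grip_width: 28.6
```

```bash
python3 - <<'E'
import p
from p import *
from h import *
rec([0,2.7,0,0]);check()
for th in (1.0,.8,.65,.5,.35):
    k=c2w(-136-68*np.sin(th),115+68*np.cos(th))
    go([*k,82,5.75+np.degrees(th)])
E
```

```text
t 16.30 cmd [399.6 345.9  82.6  74.7] meas [401.4 347.5  81.5] ori [-90.    0.   74.7] grip 28.6 wf [-0.2 -0.1  1. ] q [ 37.  10.  90.  -0.  80. -38.]
delta 0.54 0.02 -0.06 1.95 | dist 14 rows 2
delta 1.06 0.02 -0.22 3.86 | dist 27 rows 3
delta 1.42 0.02 -0.41 5.29 | dist 37 rows 3
delta 1.75 0.02 -0.65 6.72 | dist 47 rows 4
delta 2.04 0.02 -0.93 8.15 | dist 56 rows 5
```

apply_moves([
  [[0.3,0,-0.03,1.0,29],[0.54,0,-0.06,2.0,29],[0.8,0,-0.14,2.9,29],[1.06,0,-0.22,3.9,29],[1.42,0,-0.41,5.3,29]],
])

```text
t: 16.92
eef_pos: [420.8, 379.0, 82.5]
orientation: [-90.1, -0.0, 42.7]
wrist_force: [0.5, -3.9, -0.2]
grip_width: 29.0
```

```bash
python3 - <<'E'
import p
from p import *
from h import *
rec([1.42,0,-.41,5.3]);check()
for th in (.5,.35,.2,.1,0,-.05):
    k=c2w(-136-68*np.sin(th),115+68*np.cos(th))
    go([*k,82,5.75+np.degrees(th)])
E
```

```text
t 16.93 cmd [418.8 377.4  82.6  42.9] meas [420.8 379.   82.5] ori [-90.1  -0.   42.7] grip 29.0 wf [ 0.5 -3.9 -0.2] q [38. 15. 84. -0. 81. -4.]
delta 0.41 0.02 -0.03 1.42 | dist 10 rows 1
delta 0.81 0.02 -0.12 2.85 | dist 20 rows 2
delta 1.19 0.02 -0.27 4.29 | dist 30 rows 3
delta 1.42 0.02 -0.40 5.24 | dist 37 rows 3
delta 1.65 0.02 -0.55 6.20 | dist 43 rows 4
delta 1.75 0.02 -0.63 6.67 | dist 47 rows 4
```

apply_moves([
  [[0.41,0,-0.03,1.4,29],[0.81,0,-0.12,2.9,29],[1.19,0,-0.27,4.3,29],[1.5,0,-0.45,5.5,29],[1.77,0,-0.63,6.6,29]],
])

```text
t: 17.55
eef_pos: [462.6, 397.1, 82.2]
orientation: [-90.1, 0.2, 3.1]
wrist_force: [-29.2, -12.7, 10.2]
grip_width: 28.6
```

```bash
python3 - <<'E'
import p
from p import *
from h import *
rec([1.77,0,-.63,6.6]);check()
e=sensors.get_obs()['eef_pos']; c=w2c(e); print(c, np.arctan2(-(c[0]+136),c[1]-115))
E
```

```text
t 17.55 cmd [461.9 396.   82.6   3.3] meas [462.6 397.1  82.2] ori [-90.1   0.2   3.1] grip 28.6 wf [-29.2 -12.7  10.2] q [37. 22. 76. -0. 83. 34.]
[-131.55995796  184.19759255] -0.0640768487714938
```

apply_moves([
  [[-0.12,0,0,0,32],[-0.12,0,0,0,40],[-0.12,-1.5,0,0,40],[-0.12,-3.5,0,0,40],[-0.12,-4.5,-1.5,0,60]],
])

```text
t: 18.18
eef_pos: [462.9, 361.8, 198.1]
orientation: [-89.8, -0.3, 3.5]
wrist_force: [0.3, 0.5, 0.6]
grip_width: 56.8
```

apply_moves([
  [[-0.5,0,-2.3,0.5,60],[-1,0,-4.6,1,60],[-1.5,0,-6.9,2,60],[-2,0,-9,3,70],[-2,0,-11,4,80]],
])

```text
t: 18.8
eef_pos: [428.1, 81.3, 195.1]
orientation: [-89.9, -0.1, -20.8]
wrist_force: [0.6, -1.2, 0.5]
grip_width: 80.0
```

```bash
python3 - <<'E'
import p
from p import *
from h import *
rec([-.12,-4.5,-1.5,0]);rec([-2,0,-11,4]);check()
S=[];T=[]
for i in range(3):
    S.append(snapshot("scene").astype(float));T.append(snapshot("top").astype(float))
s=np.mean(S,0).astype(np.uint8);t=np.mean(T,0).astype(np.uint8)
cv2.imwrite("pics/s4.png",s[:,:,::-1]);cv2.imwrite("pics/t4.png",t[:,:,::-1])
crop(s,420,160,520,270,7,"pics/k16.png"); crop(t,150,105,230,215,7,"pics/k17.png")
E
```

```text
t 18.80 cmd [427.2  81.  195.1 -20.7] meas [428.1  81.3 195.1] ori [-89.9  -0.1 -20.8] grip 80.0 wf [ 0.6 -1.2  0.5] q [  6. -11.  98.  -0.  93.  27.]
```

View pics/k16.png

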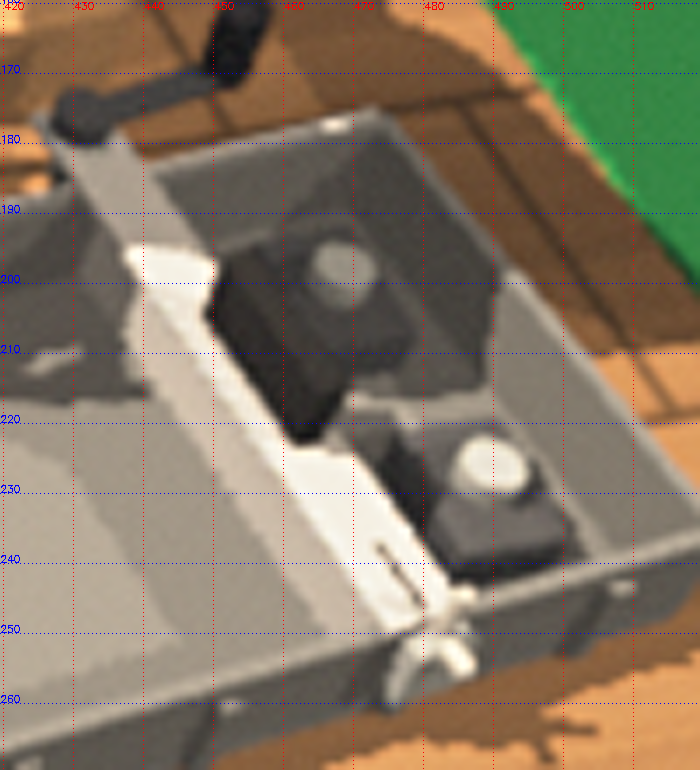

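View pics/k17.png

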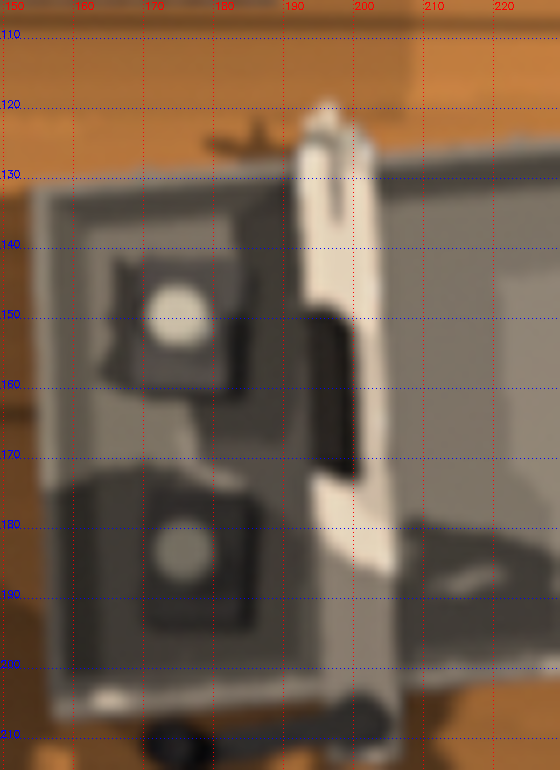

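View pics/t4.png

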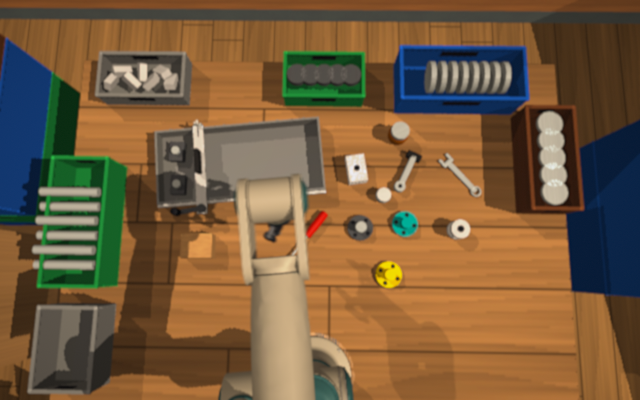

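```bash
python3 - <<'E'
from h import *
s=cv2.imread("pics/s4.png")[:,:,::-1];t=cv2.imread("pics/t4.png")[:,:,::-1]
crop(t,335,145,475,245,5.7,"pics/b1.png"); crop(s,140,185,310,305,4.7,"pics/b2.png")
E
```

```text
(no output)
```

View pics/b1.png

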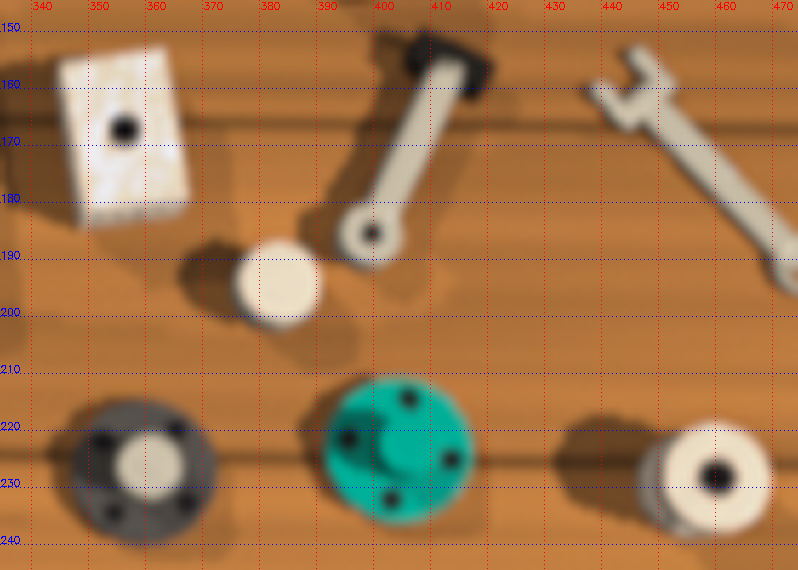

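View pics/b2.png

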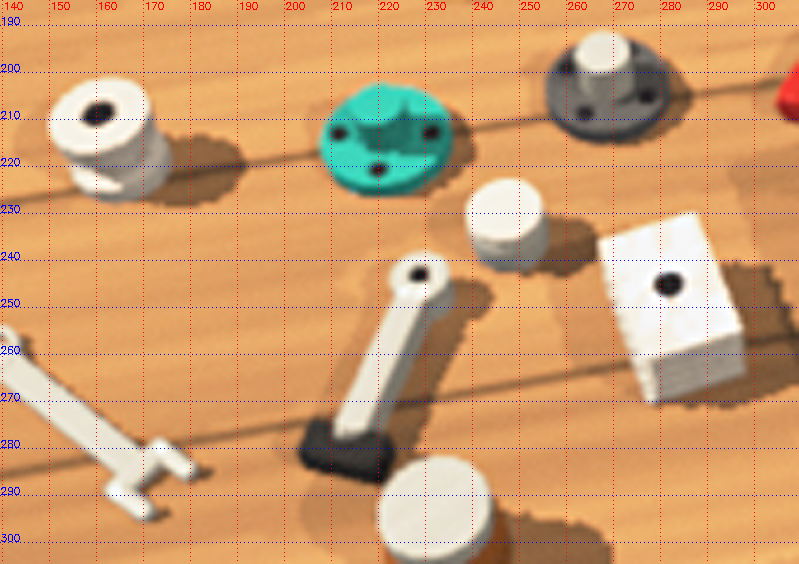

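```bash
python3 - <<'E'
from h import *
np.set_printoptions(precision=1,suppress=True)
for n,a,b,z in [("fly",(360.4,227),(266.5,195.5),42),("head",(355.8,167.5),(281.3,245.5),46),("hub",(459,228.5),(160,208.7),50),("crank boss",(398.7,185.7),(229,243),26),("tin",(382.3,194.3),(247,229.3),34)]:
    p,e=tri(a,b);print(n,onz("top",*a,z)[:2],onz("scene",*b,z)[:2],p,e)
c=[onz("top",u,v,46) for u,v in((344.5,155),(363,152.5),(366.5,181),(349,183.5))]
for i in range(4):
    d=c[(i+1)%4]-c[i];print(np.linalg.norm(d),np.degrees(np.arctan2(d[1],d[0])))
a=onz("top",398.7,185.7,24);b=onz("top",412.8,155.3,24);print(a,b,np.degrees(np.arctan2(*(b-a)[1::-1])),np.linalg.norm(b-a))
a=onz("scene",229,243,24);b=onz("scene",211,275,24);print(a,b,np.degrees(np.arctan2(*(b-a)[1::-1])))
E
```

```text
fly [ 417.9 -132.8] [ 418.9 -135.5] [ 417.9 -134.2   40.7] 2.506159415667679
head [ 593.1 -119.2] [ 594.4 -120.5] [ 593.4 -119.9   44.4] 1.0674714729227024
hub [ 416.7 -414.6] [ 416.1 -418.2] [ 416.7 -416.3   50.2] 3.3988393221404976
crank boss [ 544.  -248.2] [ 546.3 -249.1] [ 544.5 -249.1   23.4] 0.7388016405541019
tin [ 516.1 -198.2] [ 518.3 -199.7] [ 516.5 -199.2   31.5] 1.3309712467292918
55.34795050144961 -81.4062246324075
86.4723425128713 -173.3435811972388
51.883301617195045 98.98818886755782
86.78176177881048 8.951967626586468
[ 544.4 -248.6   24. ] [ 637.9 -292.3   24. ] -25.050835530665463 103.25569884620694
[ 544.9 -249.4   24. ] [ 629.3 -297.4   24. ] -29.6559941369609
```

```bash
python3 - <<'E'
from p import *
go([418.2,-134,120,-20.7]);go([418.2,-134,20,-20.7])
E
```

```text
delta 2.70 3.00 -8.17 0.00 | dist 228 rows 4
delta 2.70 7.00 -8.17 0.00 | dist 277 rows 5
```

apply_moves([
  [[0.6,0.7,-2.0,0,60],[1.3,1.4,-4.0,0,60],[2.0,2.2,-6.1,0,60],[2.7,3.0,-8.17,0,60],[2.7,3.8,-8.17,0,60]],
])

```text
t: 19.73
eef_pos: [419.7, -134.1, 98.6]
orientation: [-90.0, -0.0, -20.8]
wrist_force: [0.7, 0.5, 0.2]
grip_width: 59.9
```

```bash
python3 - <<'E'
import p
from p import *
from h import *
rec([2.7,3.8,-8.17,0]);check()
s=snapshot("scene")
crop(s,220,120,320,220,6,"pics/f1.png")
X=np.array([np.cos(np.radians(-20.7)),np.sin(np.radians(-20.7)),0]);P=np.array(sensors.get_obs()['eef_pos'])
print(proj("scene",P+30*X),proj("scene",P-30*X))
go([418.2,-134,20,-20.7])
E
```

```text
t 19.73 cmd [ 418.2 -133.9  100.1  -20.7] meas [ 419.7 -134.1   98.6] ori [-90.   -0.  -20.8] grip 59.9 wf [0.7 0.5 0.2] q [-23.  -6. 104.  -0.  81.  -2.]
[263.24413477 190.13024205] [268.52574921 174.01019566]
delta 0.00 3.20 -0.00 0.00 | dist 80 rows 2
```

View pics/f1.png

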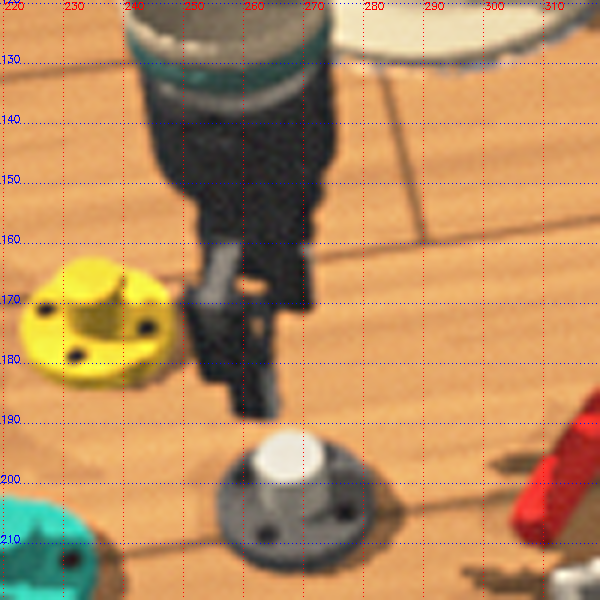

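apply_moves([
  [[0,1.5,0,0,60],[0,2.6,0,0,60],[0,3.2,0,0,60],[0,3.2,0,0,30],[0,3.2,0,0,20]],
], force=80)

```text
t: 20.4
eef_pos: [420.4, -132.0, 20.6]
orientation: [-90.0, -0.1, -20.6]
wrist_force: [1.3, 1.3, -1.5]
grip_width: 29.5
```

apply_moves([
  [[0,0,0,0,20],[0,0,0,0,20],[0,-1,0,0,20],[0,-2,0,0,20],[0,-3,0,0,20]],
])

```text
t: 21.02
eef_pos: [418.8, -132.1, 94.3]
orientation: [-90.0, 0.1, -20.7]
wrist_force: [-0.5, -0.3, -5.6]
grip_width: 29.5
```

```bash
python3 - <<'E'
import p
from p import *
from h import *
rec([0,3.2,0,0]);rec([0,-3,0,0]);check()
s=snapshot("scene")
crop(s,220,120,320,220,5,"pics/f2.png")
k=c2w(0,-15);print(k);go([*k,160,-20.7])
E
```

```text
t 21.02 cmd [ 418.2 -133.9   95.1  -20.7] meas [ 418.8 -132.1   94.3] ori [-90.    0.1 -20.7] grip 29.5 wf [-0.5 -0.3 -5.6] q [-22.  -6. 105.  -0.  81.  -2.]
[613.50282092 212.07547223]
delta 2.42 -2.60 15.71 0.00 | dist 403 rows 7
```

View pics/f2.png

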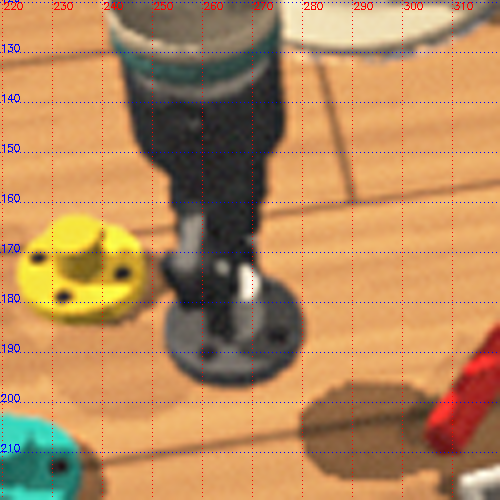

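apply_moves([
  [[0,-1.6,0.8,0,20],[0.4,-2.6,2.6,0,20],[0.7,-2.6,4.8,0,20],[1.0,-2.6,7.0,0,20],[1.4,-2.6,9.2,0,20]],
])

```text
t: 21.7
eef_pos: [533.7, 72.2, 157.9]
orientation: [-90.1, 0.0, -20.7]
wrist_force: [1.2, -0.7, -4.9]
grip_width: 29.4
```

apply_moves([
  [[0.3,0,2.2,0,20],[0.7,0,4.4,0,20],[1.02,0,6.5,0,20],[1.02,0.8,6.51,0,20],[1.02,1.6,6.51,0,20]],
])

```text
t: 22.32
eef_pos: [614.0, 213.5, 116.2]
orientation: [-90.1, 0.1, -20.7]
wrist_force: [0.2, -1.0, -5.3]
grip_width: 29.5
```

```bash
python3 - <<'E'
import p
from p import *
from h import *
rec([1.4,-2.6,9.2,0]);rec([1.02,1.6,6.51,0]);check()
k=c2w(0,-15);go([*k,28,-20.7])
E
```

```text
t 22.32 cmd [613.5 212.2 120.1 -20.7] meas [614.  213.5 116.2] ori [-90.1   0.1 -20.7] grip 29.5 wf [ 0.2 -1.  -5.3] q [16. 27. 66. -0. 88. 37.]
delta 0.00 3.68 -0.00 0.00 | dist 92 rows 2
```

apply_moves([
  [[0,1.2,0,0,20],[0,2.4,0,0,20],[0,3.2,0,0,20],[0,3.55,0,0,20],[0,3.65,0,0,20]],
])

```text
t: 22.95
eef_pos: [614.8, 213.7, 27.9]
orientation: [-90.0, -0.0, -20.7]
wrist_force: [-0.3, -0.3, -4.4]
grip_width: 29.9
```

apply_moves([
  [[0,0.05,0,0,35],[0,0.05,0,0,60],[0,-1.5,0,0,60],[0,-3.5,0,0,60],[0,-5.0,0,0,60]],
])

```text
t: 23.58
eef_pos: [615.6, 214.3, 157.2]
orientation: [-89.8, -0.2, -20.7]
wrist_force: [0.3, -0.2, 0.3]
grip_width: 59.8
```

```bash
python3 - <<'E'
import p
from p import *
from h import *
rec([0,3.65,0,0]);rec([0,-5,0,0]);check()
s=snapshot("scene");cv2.imwrite("pics/s5.png",s[:,:,::-1])
go([593.7,-119.8,130,-82])
E
```

```text
t 23.57 cmd [613.5 212.2 153.8 -20.7] meas [615.6 214.3 157.2] ori [-89.8  -0.2 -20.7] grip 59.8 wf [ 0.3 -0.2  0.3] q [16. 25. 63. -0. 92. 37.]
delta 3.95 0.95 -12.70 10.22 | dist 333 rows 6
```

View pics/s5.png

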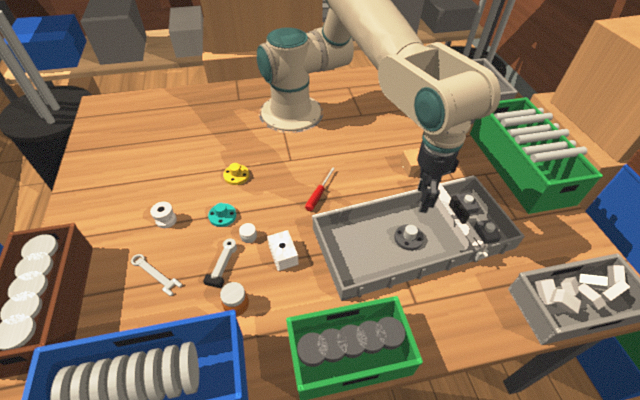

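apply_moves([
  [[0.6,0.1,-2.0,1.6,80],[1.3,0.2,-4.2,3.2,80],[2.0,0.3,-6.4,4.8,80],[2.7,0.4,-8.6,6.5,80],[3.3,0.5,-10.7,8.2,80]],
])

```text
t: 24.25
eef_pos: [597.7, -67.4, 141.8]
orientation: [-89.9, -0.1, -70.2]
wrist_force: [0.1, -0.5, -0.4]
grip_width: 80.1
```

```bash
python3 - <<'E'
import p
from p import *
from h import *
rec([3.3,.5,-10.7,8.2]);check()
go([593.7,-119.8,90,-82])
E
```

```text
t 24.25 cmd [596.2 -67.2 141.3 -69.9] meas [597.7 -67.4 141.8] ori [-89.9  -0.1 -70.2] grip 80.1 wf [ 0.1 -0.5 -0.4] q [-10.  18.  74.  -0.  88.  60.]
delta 1.94 2.05 -0.82 2.02 | dist 74 rows 2
```

apply_moves([
  [[0.97,0.8,-0.41,1.0,80],[1.94,1.2,-0.82,2.0,80],[1.94,2.05,-0.82,2.0,80],[1.94,2.05,-0.82,2.0,80],[1.94,2.05,-0.82,2.0,80]],
])

```text
t: 24.88
eef_pos: [595.6, -117.8, 90.6]
orientation: [-89.9, -0.1, -81.8]
wrist_force: [0.3, 0.7, -0.3]
grip_width: 80.3
```

```bash
python3 - <<'E'
import p
from p import *
from h import *
rec([1.94,2.05,-.82,2.0]);check()
s=snapshot("scene");crop(s,220,160,340,290,5,"pics/f3.png")
go([592.5,-119.8,18,-82])
E
```

```text
t 24.88 cmd [ 593.7 -119.8   90.1  -81.9] meas [ 595.6 -117.8   90.6] ori [-89.9  -0.1 -81.8] grip 80.3 wf [ 0.3  0.7 -0.3] q [-15.  21.  76.  -0.  83.  67.]
delta -0.01 2.88 -0.05 0.02 | dist 72 rows 2
```

View pics/f3.png

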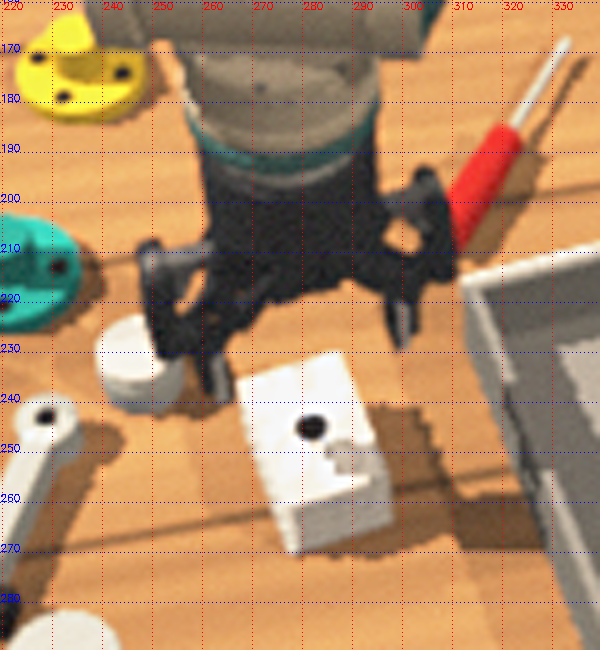

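apply_moves([
  [[-0.05,1.2,0,0,80],[-0.05,2.2,0,0,80],[-0.05,2.88,0,0,80],[-0.05,2.88,0,0,60],[-0.05,2.88,0,0,45]],
], force=80)

```text
t: 25.55
eef_pos: [595.9, -117.3, 19.3]
orientation: [-89.8, -0.1, -81.9]
wrist_force: [-0.3, 0.1, -1.8]
grip_width: 53.0
```

apply_moves([
  [[0,0,0,0,45],[0,0,0,0,45],[0,-1,0,0,45],[0,-2.5,0,0,45],[0,-4,0,0,45]],
])

```text
t: 26.18
eef_pos: [594.0, -116.5, 117.2]
orientation: [-90.1, 0.1, -81.9]
wrist_force: [0.1, -0.5, -3.5]
grip_width: 52.9
```

```bash
python3 - <<'E'
import p
from p import *
from h import *
rec([-.05,2.88,0,0]);rec([0,-4,0,0]);check()
s=snapshot("scene");crop(s,220,130,340,290,4,"pics/f4.png")
k=c2w(0,-100);print(k);go([*k,160,-84.25])
E
```

```text
t 26.18 cmd [ 593.5 -118.6  118.1  -81.9] meas [ 594.  -116.5  117.2] ori [-90.1   0.1 -81.9] grip 52.9 wf [ 0.1 -0.5 -3.5] q [-15.  19.  75.   0.  86.  67.]
[622.01880616 127.50314817]
delta -9.58 -1.68 2.52 0.40 | dist 251 rows 5
```

View pics/f4.png

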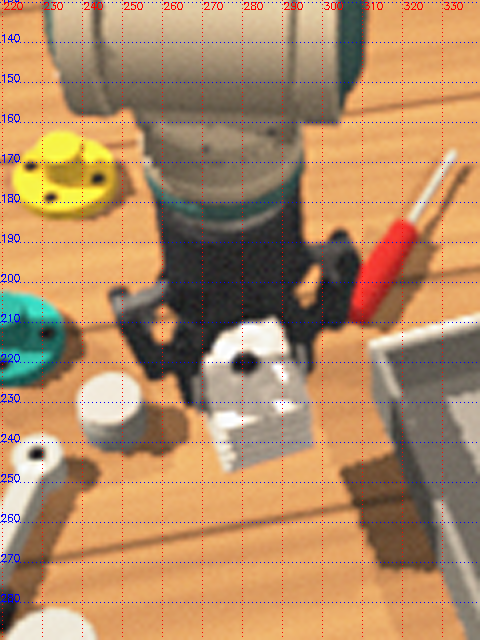

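```bash
python3 - <<'E'
import p
from p import *
from h import *
k=c2w(0,-120);print(k);go([*k,160,-84.25])
E
```

```text
[624.02256739 107.60377781]
delta -8.78 -1.68 2.49 0.40 | dist 232 rows 4
```

apply_moves([
  [[-1.8,-0.8,0.5,0,45],[-3.8,-1.4,1.0,0.1,45],[-5.8,-1.4,1.6,0.2,45],[-7.6,-1.4,2.2,0.3,45],[-8.78,-1.0,2.49,0.4,45]],
])

```text
t: 26.85
eef_pos: [625.3, 111.7, 141.6]
orientation: [-90.0, 0.0, -84.2]
wrist_force: [0.6, -0.2, -3.2]
grip_width: 52.5
```

```bash
python3 - <<'E'
import p
from p import *
from h import *
rec([-8.78,-1.0,2.49,.4]);check()
k=c2w(0,-120);go([*k,25,-84.25]);print(w2c(sensors.get_obs()['eef_pos']))
E
```

```text
t 26.85 cmd [624.1 107.5 143.1 -84.3] meas [625.3 111.7 141.6] ori [-90.    0.  -84.2] grip 52.5 wf [ 0.6 -0.2 -3.2] q [ 7. 23. 67.  0. 90. 91.]
delta -0.00 4.72 -0.00 -0.00 | dist 118 rows 2
[   1.73250331 -116.02549878]
```

apply_moves([
  [[0,0.8,0,0,45],[0,2.2,0,0,45],[0,3.5,0,0,45],[0,4.4,0,0,45],[0,4.65,0,0,45]],
])

```text
t: 27.48
eef_pos: [623.8, 108.0, 24.7]
orientation: [-90.3, -0.0, -84.3]
wrist_force: [-20.5, -3.4, 27.5]
grip_width: 52.5
```

apply_moves([
  [[0,0,0,0,58],[0,0,0,0,70],[0,0,0,0,70],[0,-2,0,0,70],[0,-4.0,0,0,70]],
])

```text
t: 28.1
eef_pos: [625.0, 109.2, 126.7]
orientation: [-90.1, -0.0, -84.3]
wrist_force: [0.6, -0.8, 1.0]
grip_width: 69.9
```

```bash
python3 - <<'E'
import p
from p import *
from h import *
rec([0,4.65,0,0]);rec([0,-4,0,0]);check()
s=snapshot("scene");cv2.imwrite("pics/s6.png",s[:,:,::-1]);crop(s,140,180,340,310,4,"pics/f5.png")
go([588,-270.5,150,63.5])
E
```

```text
t 28.10 cmd [624.1 107.5 126.8 -84.3] meas [625.  109.2 126.7] ori [-90.1  -0.  -84.3] grip 69.9 wf [ 0.6 -0.8  1. ] q [ 7. 24. 68. -0. 88. 91.]
delta 14.90 -0.93 -2.95 5.37 | dist 380 rows 7
```

View pics/s6.png

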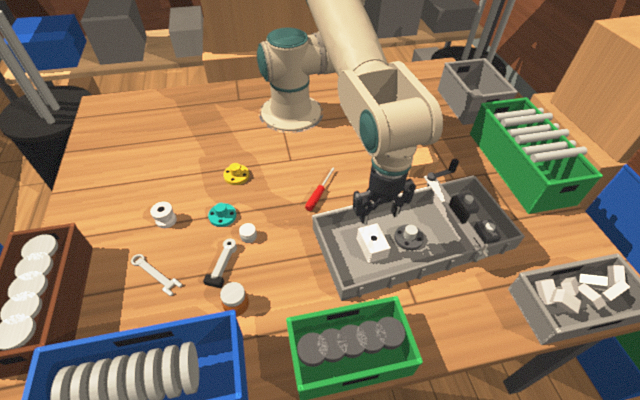

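View pics/f5.png

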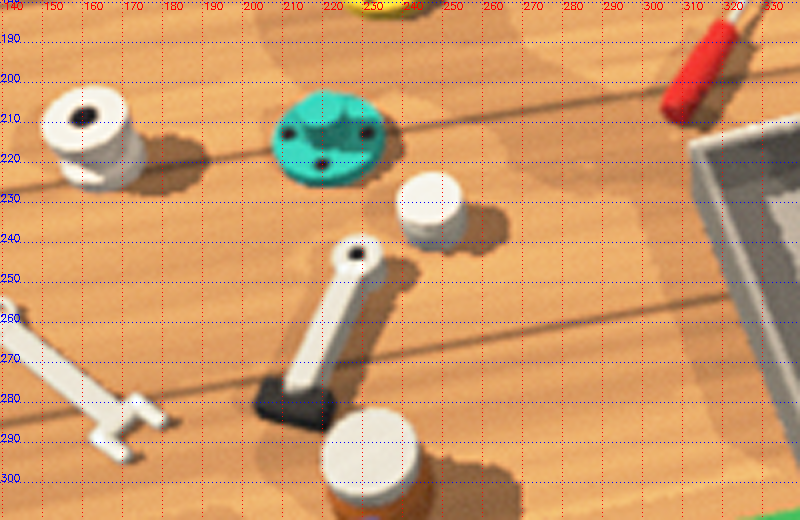

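apply_moves([
  [[2.2,-0.5,-0.45,0.9,70],[4.5,-0.9,-0.9,1.8,60],[6.8,-0.9,-1.35,2.7,50],[9.1,-0.9,-1.8,3.6,50],[11.4,-0.9,-2.25,4.5,50]],
])

```text
t: 28.78
eef_pos: [597.5, -181.8, 148.6]
orientation: [-89.9, -0.0, -111.4]
wrist_force: [1.5, 0.0, 0.2]
grip_width: 50.2
```

```bash
python3 - <<'E'
import p
from p import *
from h import *
rec([11.4,-.9,-2.25,4.5]);check()
go([588,-272,80,-117])
print(onz("top",400,131,62),onz("scene",232,293,62))
E
```

```text
t 28.77 cmd [ 596.6 -181.7  149.3 -111.3] meas [ 597.5 -181.8  148.6] ori [ -89.9   -0.  -111.4] grip 50.2 wf [1.5 0.  0.2] q [-20.  21.  69.  -0.  90.  91.]
delta 3.49 2.77 0.99 0.95 | dist 114 rows 2
[ 701.05491524 -247.94758437   62.        ] [ 707.72285638 -246.91762102   62.        ]
```

apply_moves([
  [[1.7,0.6,0.5,0.5,50],[3.2,1.2,0.9,0.9,50],[3.49,2.2,0.99,0.95,50],[3.49,2.77,0.99,0.95,50],[3.49,2.77,0.99,0.95,50]],
])

```text
t: 29.4
eef_pos: [588.8, -269.2, 77.8]
orientation: [-90.1, 0.0, -116.9]
wrist_force: [0.7, 0.7, 0.9]
grip_width: 50.1
```

```bash
python3 - <<'E'
import p
from p import *
from h import *
rec([3.49,2.77,.99,.95]);check()
s=snapshot("scene");crop(s,170,180,290,310,5,"pics/f6.png")
E
```

```text
t 29.40 cmd [ 588.  -272.    80.1 -117. ] meas [ 588.8 -269.2   77.8] ori [ -90.1    0.  -116.9] grip 50.1 wf [0.7 0.7 0.9] q [-28.  28.  68.   0.  84.  89.]
```

View pics/f6.png

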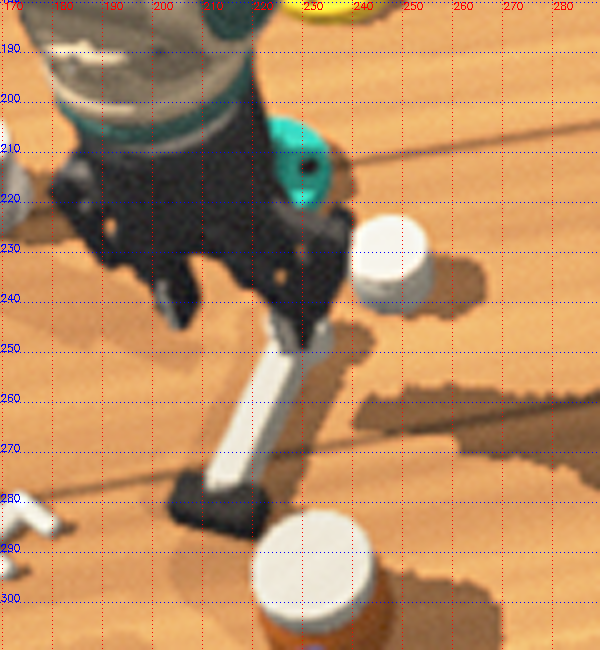

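```bash
python3 - <<'E'
from h import *
print(proj("scene",[588.8,-269.2,24]),proj("scene",[588,-272,24]),proj("scene",[588.8,-269.2,77.8]))
E
```

```text
[222.04189412 258.77503116] [220.87982747 258.70106272] [217.99618044 246.67044247]
```

apply_moves([
  [[0,1.2,0,0,50],[0,2.2,0,0,50],[0,2.8,0,0,50],[0,2.8,0,0,30],[0,2.8,0,0,10]],
], force=80)

```text
t: 30.08
eef_pos: [590.1, -270.5, 11.0]
orientation: [-89.8, -0.0, -116.9]
wrist_force: [0.0, 0.1, 0.6]
grip_width: 15.5
```

apply_moves([
  [[0,0,0,0,10],[0,0,0,0,10],[0,-1,0,0,10],[0,-2.5,0,0,10],[0,-4.4,0,0,10]],
])

```text
t: 30.7
eef_pos: [588.1, -269.7, 118.3]
orientation: [-90.2, -0.0, -117.0]
wrist_force: [0.6, -0.8, -2.9]
grip_width: 15.5
```

```bash
python3 - <<'E'
import p
from p import *
from h import *
rec([0,2.8,0,0]);rec([0,-4.4,0,0]);check()
s=snapshot("scene");crop(s,170,160,290,310,5,"pics/f7.png")
k=c2w(0,-205);print(k);go([*k,160,-84.3])
go([*k,160,95.7])
E
```

```text
t 30.70 cmd [ 588.  -272.   120.1 -117. ] meas [ 588.1 -269.7  118.3] ori [ -90.2   -0.  -117. ] grip 15.5 wf [ 0.6 -0.8 -2.9] q [-28.  26.  66.  -0.  88.  89.]
[632.53855263  23.03145376]
delta -11.32 -1.60 -3.76 -5.45 | dist 301 rows 5
delta -11.32 -1.60 -3.76 -5.45 | dist 301 rows 5
```

View pics/f7.png

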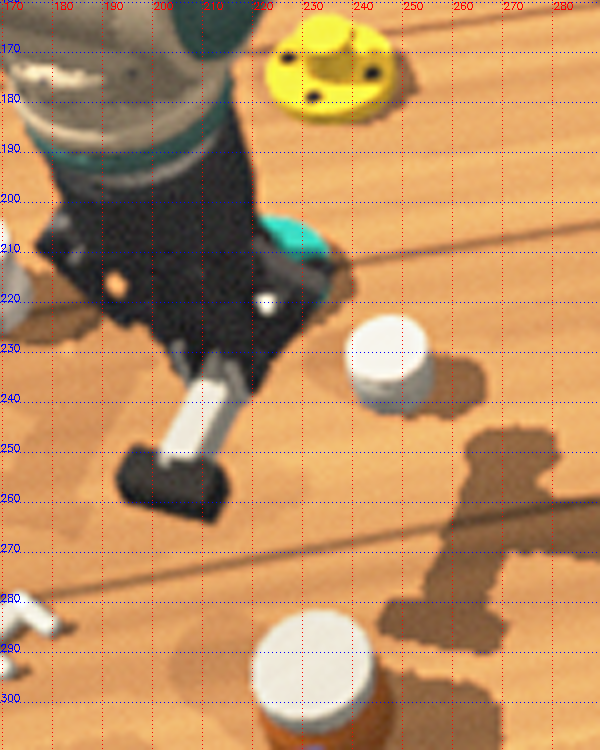

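```bash
python3 - <<'E'
import p
from p import *
from h import *
k=c2w(0,-196);print(k);go([*k,140,-84.3])
E
```

```text
[631.63686008  31.98617042]
delta -11.63 -0.80 -3.96 -5.45 | dist 308 rows 5
```

apply_moves([
  [[-1.8,-0.5,-0.6,-0.8,10],[-4.0,-0.8,-1.35,-1.8,10],[-6.3,-0.8,-2.1,-3.0,10],[-8.6,-0.8,-2.9,-4.2,10],[-10.6,-0.8,-3.6,-5.2,10]],
])

```text
t: 31.38
eef_pos: [628.9, 9.1, 138.3]
orientation: [-90.1, 0.0, -85.5]
wrist_force: [0.5, -1.0, -4.0]
grip_width: 15.6
```

```bash
python3 - <<'E'
import p
from p import *
from h import *
rec([-10.6,-.8,-3.6,-5.2]);check()
k=c2w(0,-196);go([*k,60,-84.3])
s=snapshot("scene");crop(s,250,140,400,300,4,"pics/f8.png")
E
```

```text
t 31.38 cmd [628.    5.  140.1 -85.8] meas [628.9   9.1 138.3] ori [-90.1   0.  -85.5] grip 15.6 wf [ 0.5 -1.  -4. ] q [-3. 22. 69. -0. 89. 83.]
delta -1.06 3.20 0.23 -0.25 | dist 85 rows 2
```

View pics/f8.png

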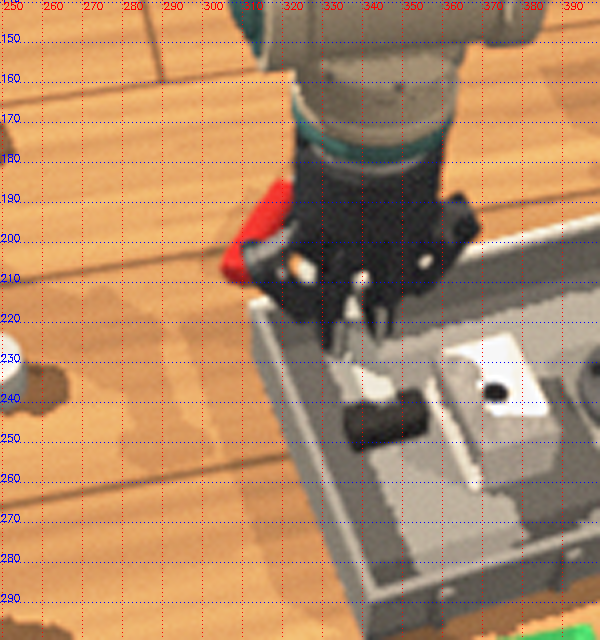

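apply_moves([
  [[-0.6,0.3,0.15,-0.2,10],[-1.15,1.0,0.23,-0.25,10],[-1.15,2.2,0.23,-0.25,10],[-1.15,3.2,0.23,-0.25,10],[-1.15,4.2,0.23,-0.25,10]],
])

```text
t: 32.05
eef_pos: [631.9, 35.1, 31.3]
orientation: [-90.1, -0.0, -84.4]
wrist_force: [-0.1, 0.4, -3.1]
grip_width: 15.6
```

```bash
python3 - <<'E'
import p
from p import *
from h import *
rec([-1.15,4.2,.23,-.25]);check();print(w2c(sensors.get_obs()['eef_pos']))
go([p.st[0],p.st[1],18,p.st[3]])
E
```

```text
t 32.05 cmd [631.6  34.1  35.1 -84.3] meas [631.9  35.1  31.3] ori [-90.1  -0.  -84.4] grip 15.6 wf [-0.1  0.4 -3.1] q [-0. 28. 73. -0. 78. 84.]
[   0.58312081 -192.97007275]
delta 0.00 0.68 0.00 -0.00 | dist 17 rows 1
```

apply_moves([
  [[0,0.3,0,0,10],[0,0.55,0,0,10],[0,0.65,0,0,10],[0,0.65,0,0,22],[0,0.65,0,0,28]],
])

```text
t: 32.67
eef_pos: [633.6, 35.9, 19.3]
orientation: [-89.9, -0.0, -84.3]
wrist_force: [0.4, -0.2, 0.5]
grip_width: 27.9
```

apply_moves([
  [[0,0,0,0,28],[0,-1.5,0,0,28],[0,-3.0,0,0,28],[0,-5.0,0,0,40],[2.0,-5.0,0,0,70]],
])

```text
t: 33.3
eef_pos: [640.3, -11.8, 149.5]
orientation: [-89.4, -0.1, -84.0]
wrist_force: [0.4, -1.0, -0.2]
grip_width: 56.8
```

```bash
python3 - <<'E'
import p
from p import *
from h import *
rec([0,.65,0,0]);rec([2,-5,0,0]);check()
s=snapshot("scene");cv2.imwrite("pics/s7.png",s[:,:,::-1])
go([416.7,-416,150,-84.3]);go([416.7,-416,150,-45])
E
```

```text
t 33.30 cmd [636.6 -15.6 143.8 -84.3] meas [640.3 -11.8 149.5] ori [-89.4  -0.1 -84. ] grip 56.8 wf [ 0.4 -1.  -0.2] q [-4. 23. 66.  0. 90. 80.]
delta 15.06 -0.25 -10.35 0.00 | dist 457 rows 8
delta 15.06 -0.25 -10.35 -6.55 | dist 457 rows 8
```

View pics/s7.png

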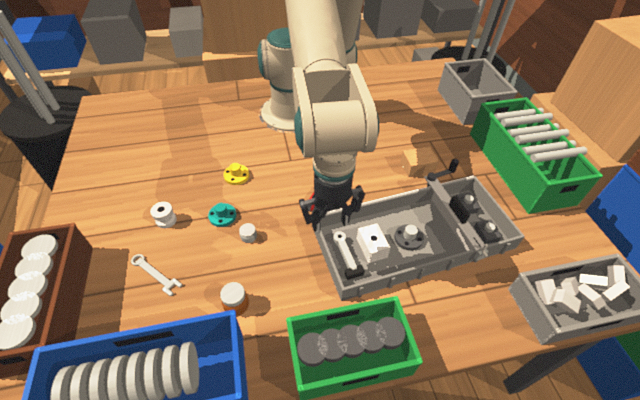

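apply_moves([
  [[1.8,0,-1.2,-1.5,80],[3.8,0,-2.6,-3.0,80],[5.8,0,-4.0,-4.5,80],[7.8,0,-5.4,-6.0,80],[9.8,0,-6.7,-7.3,80]],
])

```text
t: 33.98
eef_pos: [494.3, -275.9, 143.1]
orientation: [-90.0, -0.0, -40.2]
wrist_force: [0.2, -0.2, 0.2]
grip_width: 80.1
```

```bash
python3 - <<'E'
import p
from p import *
rec([9.8,0,-6.7,-7.3]);check()
go([416.7,-416.3,110,-40.5])
E
```

```text
t 33.98 cmd [ 494.3 -276.1  143.8  -40.5] meas [ 494.3 -275.9  143.1] ori [-90.   -0.  -40.2] grip 80.1 wf [ 0.2 -0.2  0.2] q [-33.  12.  80.  -0.  87.   7.]
delta 1.28 1.35 -6.28 0.00 | dist 164 rows 3
```

apply_moves([
  [[0.5,0.2,-2.2,0,80],[0.9,0.5,-4.4,0,80],[1.28,1.0,-6.28,0,80],[1.28,1.35,-6.28,0,80],[1.28,1.35,-6.28,0,80]],
])

```text
t: 34.6
eef_pos: [417.8, -413.8, 108.3]
orientation: [-90.0, 0.1, -40.5]
wrist_force: [-0.0, 0.6, 0.8]
grip_width: 80.1
```

```bash
python3 - <<'E'
import p
from p import *
from h import *
rec([1.28,1.35,-6.28,0]);check()
s=snapshot("scene");crop(s,100,130,230,250,5,"pics/f9.png")
E=sensors.get_obs()['eef_pos'];X=np.array([np.cos(np.radians(-40.5)),np.sin(np.radians(-40.5)),0])
print(proj("scene",E+40*X),proj("scene",E-40*X),proj("scene",[*E[:2],50]))
E
```

```text
t 34.60 cmd [ 416.8 -416.3  110.1  -40.5] meas [ 417.8 -413.8  108.3] ori [-90.    0.1 -40.5] grip 80.1 wf [-0.   0.6  0.8] q [-48.  17.  79.   0.  84.  -8.]
[143.11415904 204.95317788] [165.87203863 184.28422287] [161.73303718 209.11082873]
```

View pics/f9.png

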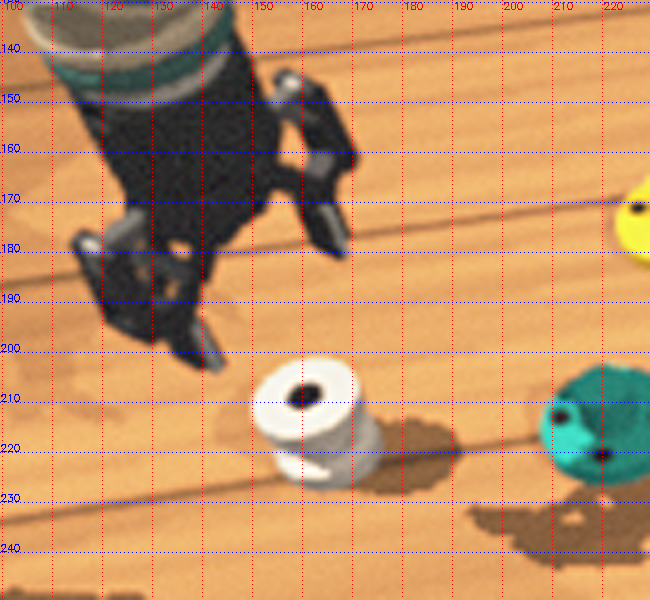

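apply_moves([
  [[0,1.3,0,0,80],[0,2.5,0,0,80],[0,3.44,0,0,80],[0,3.44,0,0,60],[0,3.44,0,0,45]],
], force=80)

```text
t: 35.28
eef_pos: [419.3, -414.7, 25.2]
orientation: [-90.0, -0.2, -40.4]
wrist_force: [0.8, 0.2, -1.7]
grip_width: 51.9
```

apply_moves([
  [[0,0,0,0,45],[0,0,0,0,45],[0,-1,0,0,45],[0,-2.5,0,0,45],[0,-4.5,0,0,45]],
])

```text
t: 35.9
eef_pos: [417.2, -413.8, 135.2]
orientation: [-90.0, 0.2, -40.5]
wrist_force: [0.6, -0.9, -1.1]
grip_width: 51.5
```

```bash
python3 - <<'E'
import p
from p import *
from h import *
rec([0,3.44,0,0]);rec([0,-4.5,0,0]);check()
s=snapshot("scene");crop(s,100,90,230,250,4,"pics/f10.png")
k=c2w(0,66);print(k);go([*k,160,5.75])
E
```

```text
t 35.90 cmd [ 416.8 -416.3  136.6  -40.5] meas [ 417.2 -413.8  135.2] ori [-90.    0.2 -40.5] grip 51.5 wf [ 0.6 -0.9 -1.1] q [-48.  16.  77.  -0.  87.  -8.]
[605.38758793 292.6679222 ]
delta -12.67 -0.94 26.47 -7.70 | dist 734 rows 12
```

View pics/f10.png

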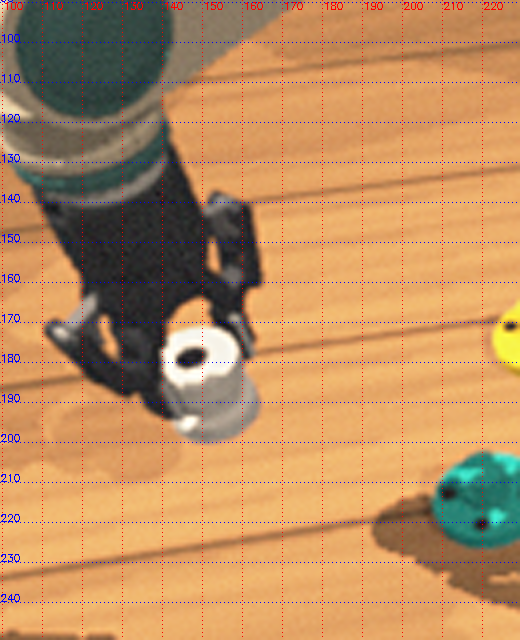

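apply_moves([
  [[-0.8,-0.6,1.6,-0.5,45],[-1.8,-1.2,3.8,-1.0,45],[-2.9,-1.4,6.0,-1.5,45],[-4.0,-1.4,8.2,-2.0,45],[-5.0,-1.4,10.4,-2.5,45]],
], force=100)

```text
t: 36.58
eef_pos: [491.6, -133.7, 170.5]
orientation: [-90.0, -0.0, -25.4]
wrist_force: [0.6, -0.4, -2.7]
grip_width: 51.4
```

```bash
python3 - <<'E'
import p
from p import *
from h import *
rec([-5,-1.4,10.4,-2.5]);check()
go([*c2w(0,66),172,5.75])
E
```

```text
t 36.58 cmd [ 490.5 -137.4  171.6  -25.5] meas [ 491.6 -133.7  170.5] ori [-90.   -0.  -25.4] grip 51.4 wf [ 0.6 -0.4 -2.7] q [-19.   2.  88.  -0.  90.   6.]
delta -3.25 -0.02 17.51 -5.20 | dist 445 rows 8
```

apply_moves([
  [[-0.4,0,2.2,-0.7,45],[-0.8,0,4.5,-1.4,45],[-1.2,0,6.8,-2.1,45],[-1.7,0,9.1,-2.8,45],[-2.1,0,11.4,-3.5,45]],
])

```text
t: 37.2
eef_pos: [566.9, 146.1, 170.4]
orientation: [-90.0, -0.0, -4.3]
wrist_force: [0.9, 0.0, -2.5]
grip_width: 51.4
```

```bash
python3 - <<'E'
import p
from p import *
from h import *
rec([-2.1,0,11.4,-3.5]);check()
go([*c2w(0,64),150,5.75])
E
```

```text
t 37.20 cmd [565.6 142.5 171.6  -4.5] meas [566.9 146.1 170.4] ori [-90.   -0.   -4.3] grip 51.4 wf [ 0.9  0.  -2.5] q [11. 14. 75. -0. 91. 15.]
delta 1.13 0.86 6.03 -1.70 | dist 155 rows 3
```

```bash
python3 - <<'E'
import p
from p import *
from h import *
go([*c2w(0,57),150,5.75])
E
```

```text
delta 1.18 0.86 5.76 -1.70 | dist 149 rows 3
```

apply_moves([
  [[0.4,0,2.0,-0.6,45],[0.8,0,4.0,-1.2,45],[1.18,0.2,5.5,-1.7,45],[1.18,0.86,5.76,-1.7,45],[1.18,1.6,5.76,-1.7,45]],
])

```text
t: 37.83
eef_pos: [607.2, 285.3, 128.9]
orientation: [-90.0, 0.1, 5.7]
wrist_force: [-0.4, -0.1, -1.8]
grip_width: 51.1
```

```bash
python3 - <<'E'
import p
from p import *
from h import *
rec([1.18,1.6,5.76,-1.7]);check();print(w2c(sensors.get_obs()['eef_pos']))
s=snapshot("scene");crop(s,340,110,500,290,4,"pics/f11.png")
go([*c2w(0,56),32,5.75])
E
```

```text
t 37.83 cmd [606.3 283.7 131.6   5.7] meas [607.2 285.3 128.9] ori [-90.    0.1   5.7] grip 51.1 wf [-0.4 -0.1 -1.8] q [22. 29. 60. -0. 90. 16.]
[ 1.02187964 58.45471456]
delta 0.00 3.98 -0.04 -0.00 | dist 100 rows 2
```

View pics/f11.png

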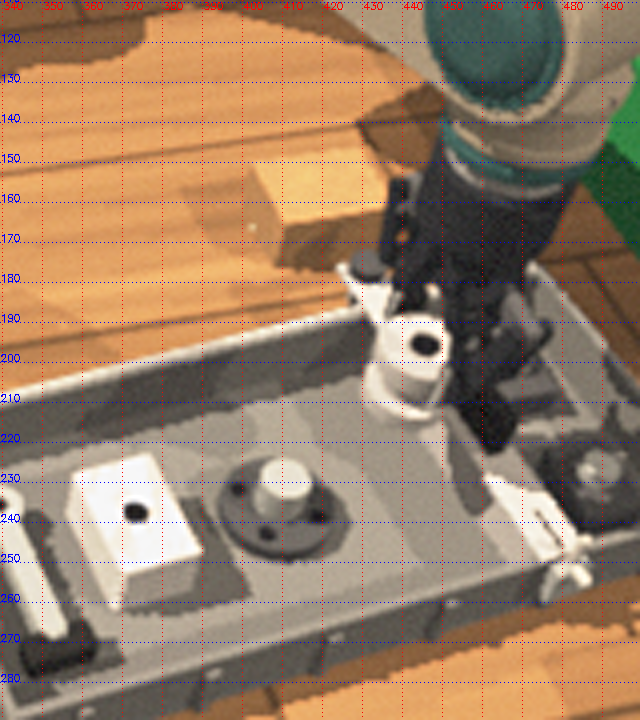

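apply_moves([
  [[0,1.2,0,0,45],[0,2.4,0,0,45],[0,3.4,-0.05,0,45],[0,3.8,-0.05,0,45],[0,3.92,-0.05,0,45]],
])

```text
t: 38.5
eef_pos: [607.6, 283.5, 32.4]
orientation: [-90.0, 0.0, 5.7]
wrist_force: [1.0, -0.5, -1.7]
grip_width: 51.4
```

apply_moves([
  [[0,0.03,0,0,55],[0,0.03,0,0,68],[0,0.03,0,0,70],[0,-2,0,0,70],[0,-4.0,0,0,70]],
])

```text
t: 39.12
eef_pos: [607.4, 284.3, 133.9]
orientation: [-90.0, 0.0, 5.7]
wrist_force: [0.7, 0.4, 0.4]
grip_width: 70.0
```

apply_moves([
  [[0,-1,-1.5,0,70],[-0.5,-1,-3.5,0,70],[-1,-1,-5.8,0,70],[-1.5,-1,-8,0,70],[-2,-1,-10,0,70]],
])

```text
t: 39.75
eef_pos: [582.6, 28.7, 158.3]
orientation: [-90.0, -0.1, 5.7]
wrist_force: [0.4, -0.0, -0.6]
grip_width: 69.9
```

```bash
python3 - <<'E'
import p
from p import *
from h import *
rec([0,3.92,-.05,0]);rec([0,-4,0,0]);rec([-2,-1,-10,0]);check()
s=snapshot("scene");cv2.imwrite("pics/s8.png",s[:,:,::-1]);t=snapshot("top");cv2.imwrite("pics/t8.png",t[:,:,::-1])
go([330,-250,220,5.7])
E
```

```text
t 39.75 cmd [581.6  28.7 158.6   5.7] meas [582.6  28.7 158.3] ori [-90.   -0.1   5.7] grip 69.9 wf [ 0.4 -0.  -0.6] q [-1. 14. 76. -0. 89. -7.]
delta -11.13 -2.46 -10.09 0.00 | dist 380 rows 7
```

View pics/s8.png

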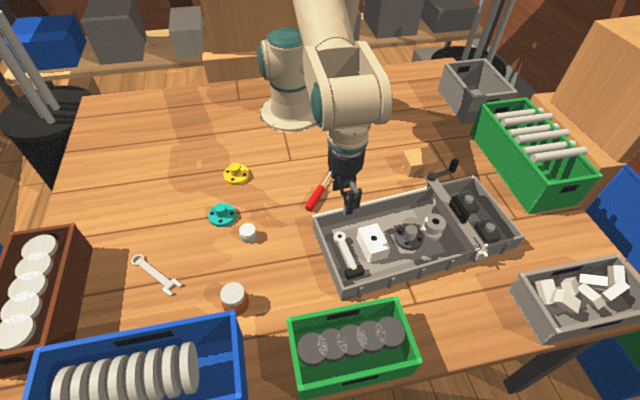

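View pics/t8.png

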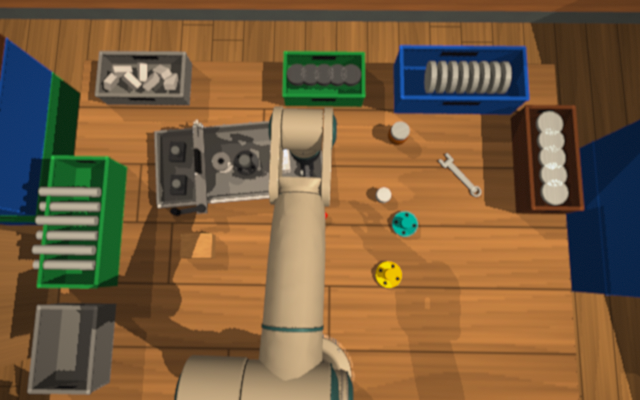

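apply_moves([
  [[-1.5,-1.0,-1.8,0,70],[-3.3,-2.0,-3.0,0,70],[-5.0,-2.5,-4.6,0,70],[-6.5,-2.5,-6.3,0,70],[-7.8,-2.5,-8.2,0,70]],
])

```text
t: 40.48
eef_pos: [408.5, -193.6, 221.2]
orientation: [-90.1, -0.1, 5.8]
wrist_force: [-0.8, -1.2, -0.3]
grip_width: 69.9
```

```bash
python3 - <<'E'
import p
from p import *
from h import *
rec([-7.8,-2.5,-8.2,0]);check()
S=[];T=[]
for i in range(4):
    S.append(snapshot("scene").astype(float));T.append(snapshot("top").astype(float))
s=np.mean(S,0).astype(np.uint8);t=np.mean(T,0).astype(np.uint8)
cv2.imwrite("pics/s9.png",s[:,:,::-1]);cv2.imwrite("pics/t9.png",t[:,:,::-1])
crop(s,310,145,530,300,3.5,"pics/g1.png"); crop(t,145,105,335,225,4,"pics/g2.png")
crop(s,450,218,500,268,12,"pics/g3.png"); crop(t,170,105,220,155,12,"pics/g4.png")
E
```

```text
t 40.48 cmd [ 408.  -194.7  221.1    5.7] meas [ 408.5 -193.6  221.2] ori [-90.1  -0.1   5.8] grip 69.9 wf [-0.8 -1.2 -0.3] q [-30.  -9.  93.   0.  96. -36.]
```

View pics/g1.png

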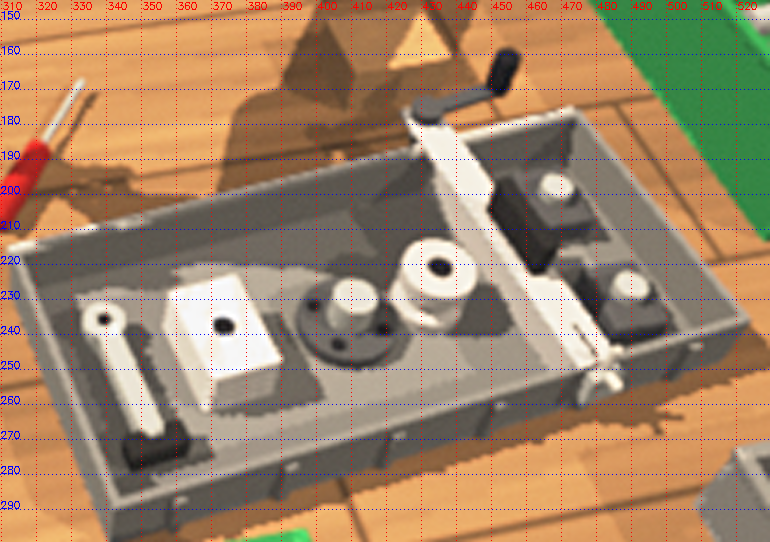

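View pics/g2.png

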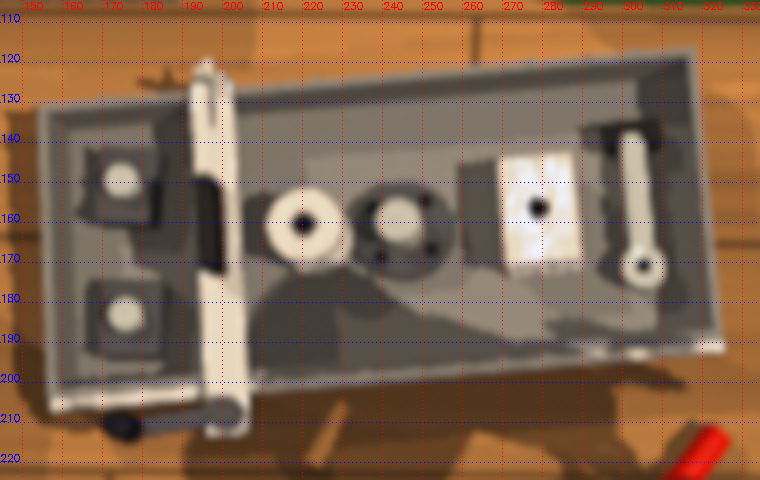

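View pics/g3.png

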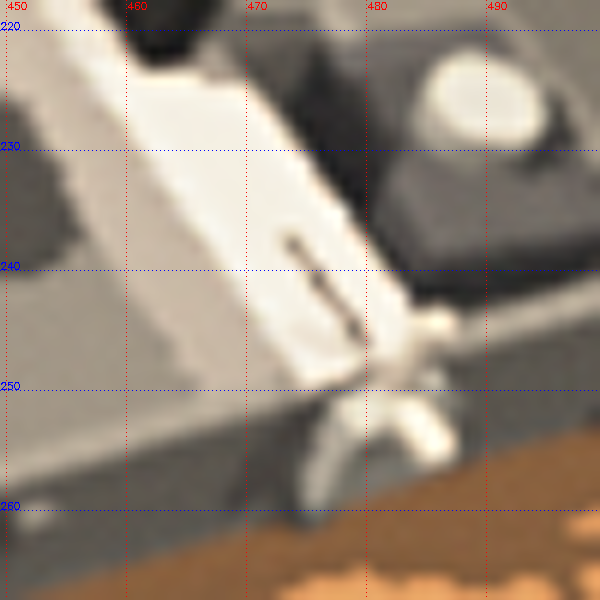

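View pics/g4.png

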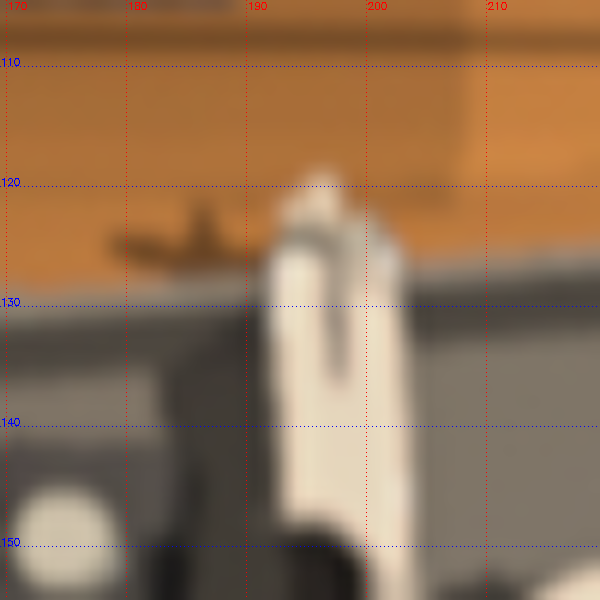

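```bash
python3 -c "
from cell import arm
print(arm.hand_in())"
```

```text
the job is handed in; nothing more can be done
None
```

I did the whole job and handed it in at about t = 41 s; the hand-in reports no verdict. I opened the lever, slid the divider to the white pointer and closed the lever fully. I then put the flywheel (the dark one), cylinder head, crank and hub into the right-hand bay. The brake drum was not on the bench in this run.

**Last checks (both cameras, arm clear):**
- All four parts rest on the crate floor to the right of the divider, and the lever lies closed.
- The bearing blocks, tin, jar, spanner, screwdriver and carton look unmoved.
- The hub had been knocked aside partway through. I re-measured it before picking it up.

**Uncertainty:** the two cameras disagreed on where the pointer tip stands. By their readings, the divider's index line is about 2 mm past it in the top view and about 2 mm short of it in the scene view. I set the divider between the two readings, which should be within the 6 mm limit but is not confirmed to the millimetre.

**Forces:** the wrist force rose to about 33 N as the lever met its closed stop, and to about 34 N when the head was set down. Both are below the 120 N wrist limit.

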